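# Load the next carton into the taping jig and snug the jaw with its coarse and fine knobs

### The arm

A 7-joint arm with a two-finger parallel gripper is mounted at the origin on the work surface. World frame = base frame: x ahead of the robot, y to its left, z up, the work surface at z = 0. Lengths are in mm, angles in rad, forces in N, time in s.
With the tool pointing down it reaches from about 400 to 875 mm from the base axis. Payload 6.5 kg.
Tool frame: the origin (TCP) lies between the finger pads; the fingertips stand 17 mm ahead of it and the grasp point (between the pads) lies 2 mm behind it (arm.tip_extent is the distance from the TCP to the fingertips, in mm); z points along the fingers, y is the direction in which the jaws open and shut (so a half turn about z gives the same grasp; the last joint's range is limited). The gripper opens to 88 mm and grips with 3 to 60 N. Pads are 18 mm wide; open, the fingers measure 123 mm over their backs; the gripper's body (75 mm by 187 mm) begins 45 mm behind the grasp point.
Start: joints at [1.209, 0.536, -0.004, 1.538, 0.003, 1.067, -0.071], TCP at [189.475, -621.763, 255.716] pointing down, gripper open.
Joint ranges: [-2.7, 2.7], [-0.37, 2.16], [-1.27, 1.26], [0.24, 2.4], [-1.31, 4.45], [0.19, 1.91], [-2.76, 2.76]. Speed limits (rad/s): [2.39, 2.39, 3.14, 3.14, 3.14, 3.14, 3.14].

### API

Orientations are given as a unit quaternion [x, y, z, w].
In Python, from cell import arm, eyes gives the robot as it stands.
- The arm moves only by the tool apply_moves, never from a script. Its argument "motion" is a list of rows, each a list of 3 entries, a list of its own where there are three numbers: the shift along the world's x, y, z as a fraction of full scale, then the turn, a rotation vector about the world's x, y, z as a fraction of full scale, then the closure, from 0 (fully open) to 1 (shut). In form: [[[tx, ty, tz], [wx, wy, wz], fingers], ...]. A call has 1 to 5 rows; each row shifts and turns the pose as measured when the row begins; what a row does not reach is not made up. Full scale, the value 1, is 800 mm for a shift and 360 degrees for a turn. A row lasts 1/12 s, in which the tool goes at most 41.7 mm and 7.16 degrees, less where a joint would pass 70% of its speed; a pose out of reach is approached as far as the arm can. A call with a number of a shift or a turn outside -1 to 1 is refused whole. A call with a gripper value outside its range is refused whole. The fingers move at their own pace and stop on an object; "grip_force" is the grip in N (left out, the last holds). Time passes only in rows, so rows that do not move let the fingers close. It gives the time, the measured TCP pose, the force and the opening at its end, in the units of the state.
- arm.observe(): the state, without advancing time (a new reading comes with each control period).
- eyes.snapshot(name): name is "side" or "top" or "wrist"; returns a dict with "image" (480x640x3 uint8, red, green, blue), "fx", "fy", "cx", "cy" (pixels), "extrinsics" (4x4, takes a point from camera to world coordinates). Camera axes: x right, y down, z forward; pixel columns grow to the right and rows downward; lengths in mm; the calibration is good to about 2 mm. A picture is of the moment at which its call begins. There is no depth.
- arm.job_done(): hands the job in, once; it reports no verdict.
The state is a dict: "clock": time; "q": joint angles; "qd": joint speeds; "joint_efforts": joint torques, N m; "tcp_pos": TCP position; "tool_rot": TCP orientation; "ft_force": force on the tool from outside, world axes, zero at the start; "moment": the same for the moment, N m; "gripper_width": finger opening in mm.
Only numpy, scipy, OpenCV 4.12 (cv2) and the standard library are available. Lean on these libraries where they do the work, as an engineer would, in place of code of your own. Each camera call takes 0.05 s, during which the arm holds its last target.

### The job

Slide the yellow top carton sideways off the stack, away from the robot, onto the white bed of the jig until it meets the far end stop, without disturbing the cartons below and without lifting it. Then turn the big black outer knob clockwise to bring the jaw's pad to about half a centimetre from the carton without touching it, leave that knob alone, and close the jaw with the small silver inner knob until the carton is against the fence and the pad's black pointer stands in the middle of the green band. Leave the things around the jig where they are.

Things in the scene. Friction and masses are not known exactly. Their poses are not given: they have to be found in the camera images.
- jig: taping jig fixed to the table. Origin on the table, where well and bed meet; x runs from stack to bed (away from the robot, yaw up to 0.2 rad), y left, z up. White bed x 0 to 115 mm, top at 56 mm. Well x -118 to 0, y -36 to 36 mm, floor 10 mm, near and right walls 45 mm high. Blue gearbox (knobs on top) centred at x 30, y -235 mm, 130 x 120 mm, top at 100 mm.
- carton_top_mid (a point): centre of the yellow rigid carton that lies on top of the stack, 110 (its x, along the jig's x) x 64 (y) x 24 (z) mm, about 0.15 to 0.3 kg; its underside starts 58 mm above the table, 2 mm above the bed
- carton_second_mid (a point): centre of the brown carton just below, same size, top at 58 mm, loose in the well with 4 mm of play all round
- carton_low_mid (a point): centre of the lowest brown carton, same size, top at 34 mm
- seat (a point): where the yellow carton's centre belongs: flat on the bed, against end stop and fence. Fixed to the jig, jig's axes. The blue fence's face is 32 mm to its +y, running along x beside stack and bed; the blue end stop's face is 55 mm to its +x; both are 71 mm high above the table
- coarse_mid (a point): centre of the black outer knob, a round disc 56 mm in diameter and 28 mm high, from 114 to 142 mm above the table (14 mm clear above the gearbox); vertical axis; turns with it
- fine_mid (a point): centre of the silver inner knob, a round cylinder 28 mm in diameter and 28 mm high, from 144 to 172 mm above the table, on the same axis above the outer knob
- coarse (a joint): angle of the outer knob, rad, growing clockwise seen from above, range 0 to 3.4; each rad moves the jaw 30 mm towards the fence. Stiff: about 0.4 Nm to turn, stays where left. The inner knob is geared to it and spins five times as fast while it turns
- fine (a joint): angle of the inner knob, rad, growing clockwise seen from above, always 5 times the outer knob's, range 0 to 17; each rad moves the jaw 6 mm towards the fence (and the outer knob 0.2 rad). About 0.08 Nm to turn, stays where left
- pad (a joint): how far the sprung pad is pushed back into the jaw head, m: 0 free, 0.020 the limit. Spring 1 N at first and 0.5 N per mm. A black pointer on the pad shows it on the head's top: white band 0 to 6 mm, green band 6 to 14 mm, red above
- pad_face (a point): middle of the front face of the jaw's black pad (75 mm wide in x, 19 mm high), which looks along the jig's +y at the carton's right side; jig's axes. The jaw comes out of the gearbox over the bed; the aluminium head behind the pad reaches 96 mm above the table, the pointer 101 mm
- tape_mid (a point): bystander: wooden-coloured tape roll standing flat, 100 mm in diameter, 48 mm high; its centre
- glue_mid (a point): bystander: white jar with orange cap, 64 mm in diameter, 90 mm high; its centre
- pot_mid (a point): bystander: blue ceramic pen pot, 76 mm in diameter, 100 mm high; its centre
Mind the look-alikes: they are no part of the job. What is shaped like the part that bears carton_top_mid but pink is not meant.

How it is judged:
By the outcome, as a careful person would: the job done as asked, in the order asked, and still so for the second after the job is handed in, with the robot touching nothing.
It also fails if it takes over 72 s, if anything falls off the work surface, if the arm or the gripper's body presses on something with over 40 N, if the wrist force passes 120 N, or if a joint passes its speed limit or range.

## Working session

There is one attempt and no reset: what is moved stays moved. The work goes in short steps, Python scripts to look and compute and a tool call to move; the robot and the scene stay as the last step left them, time stands still between calls to the robot, and variables do not carry over. Pictures are saved under pics/ and viewed, and the job is handed in when it is done.

Besides the shell and the picture viewer there is one more tool, called by a JSON object that holds its "op" and its "data". apply_moves: Moves the arm, as the interface text tells. Shift numbers are shares of 800 mm and turn numbers shares of 360 degrees, none past 1 either way. Its arguments: {"type":"object","properties":{"motion":{"type":"array","items":{"type":"array"}},"grip_force":{"type":"number"}},"required":["motion"]}

```bash
ls; mkdir -p pics; python3 - <<'E'
from cell import arm, eyes
import cv2,numpy as np
print(arm.observe())
for n in ["side","top","wrist"]:
    s=eyes.snapshot(n); cv2.imwrite(f"pics/{n}0.png",s["image"][:,:,::-1]); print(n,s["fx"],s["fy"],s["cx"],s["cy"],np.round(s["extrinsics"],3).tolist())
E
```

```text
pics
{'clock': 0.0, 'q': array([ 1.20880853,  0.53719537, -0.00446559,  1.53886755,  0.00261999,
        1.06728053, -0.07117911]), 'qd': array([ 1.59635567e-03,  2.54194788e-04, -2.51457203e-05, -1.64185482e-03,
        5.96463607e-04,  5.72278731e-04, -4.97455123e-04]), 'joint_efforts': array([-3.81764748e-04, -5.70977283e+01,  9.91376191e-01, -2.51602578e+01,
       -5.61685511e-02,  1.78216043e-02,  1.71286088e-04]), 'tcp_pos': array([ 189.2963132 , -621.21384441,  254.82204256]), 'tool_rot': array([ 9.89073980e-01,  1.47417435e-01, -1.93302327e-04, -8.50810162e-04]), 'ft_force': array([ 0.38146455, -0.31143882, -0.12107332]), 'moment': array([-0.08582003,  0.00908282,  0.02500336]), 'gripper_width': 88.40981090028806}
side 460.8919095021327 460.8919095021327 313.8441582252244 238.61945039817118 [[0.984, -0.076, 0.16, 350.532], [-0.177, -0.472, 0.864, -943.067], [0.01, -0.878, -0.478, 643.271], [0.0, 0.0, 0.0, 1.0]]
top 506.84827397325 506.84827397325 313.87011156625937 245.00830009947526 [[-0.007, -0.994, 0.112, 375.332], [-1.0, 0.004, -0.02, -4.215], [0.019, -0.112, -0.994, 1350.628], [0.0, 0.0, 0.0, 1.0]]
wrist 404.51587318333725 404.51587318333725 316.9427228757333 242.06613991190363 [[0.291, -0.917, -0.272, 258.615], [-0.957, -0.28, -0.082, -600.923], [-0.001, 0.284, -0.959, 383.078], [0.0, 0.0, 0.0, 1.0]]
```

View pics/side0.png

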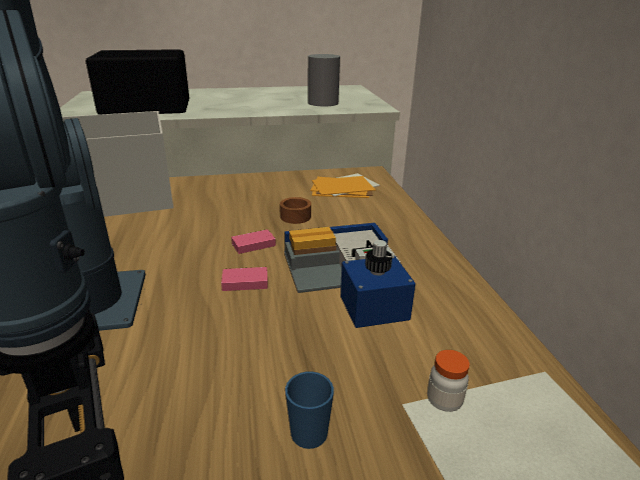

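View pics/top0.png

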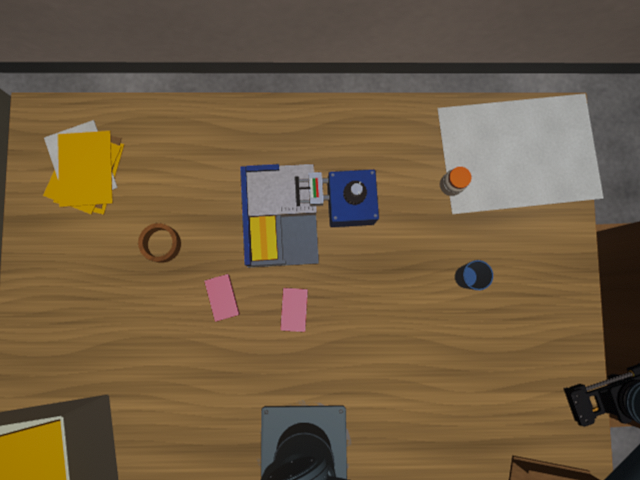

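View pics/wrist0.png

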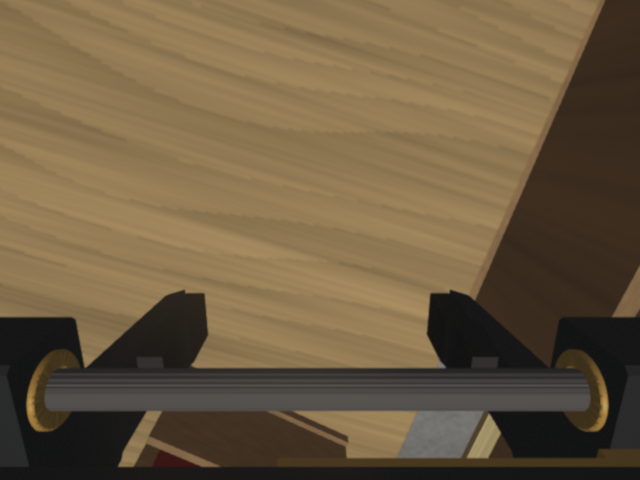

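```bash
cat > h.py <<'E'
from cell import arm, eyes
import cv2,numpy as np
def snap(n,f=None):
    s=eyes.snapshot(n)
    if f: cv2.imwrite(f"pics/{f}.png",s["image"][:,:,::-1])
    return s
def ray(s,u,v):
    E=np.array(s["extrinsics"]); d=E[:3,:3]@np.array([(u-s["cx"])/s["fx"],(v-s["cy"])/s["fy"],1]); return E[:3,3],d/np.linalg.norm(d)
def onz(s,u,v,z):
    o,d=ray(s,u,v); return o+d*(z-o[2])/d[2]
def proj(s,p):
    E=np.array(s["extrinsics"]); c=E[:3,:3].T@(np.array(p)-E[:3,3]); return np.array([s["fx"]*c[0]/c[2]+s["cx"],s["fy"]*c[1]/c[2]+s["cy"]])
def tri(s1,p1,s2,p2):
    o1,d1=ray(s1,*p1);o2,d2=ray(s2,*p2)
    t=np.linalg.lstsq(np.c_[d1,-d2],o2-o1,rcond=None)[0]
    a=o1+d1*t[0];b=o2+d2*t[1]; return (a+b)/2,np.linalg.norm(a-b)
def hsv(s): return cv2.cvtColor(s["image"],cv2.COLOR_RGB2HSV)
def crop(s,x0,y0,x1,y1,f,k):
    im=s["image"][y0:y1,x0:x1,::-1]; cv2.imwrite(f"pics/{f}.png",cv2.resize(im,None,fx=k,fy=k,interpolation=cv2.INTER_CUBIC))
E
python3 - <<'E'
from h import *
t=snap("top"); s=snap("side")
crop(t,230,150,390,270,"topc0",5); crop(s,270,210,430,330,"sidec0",5)
m=cv2.inRange(hsv(t),(20,150,100),(32,255,255)); m[:200]=0;m[275:]=0;m[:,:240]=0;m[:,290:]=0
c=max(cv2.findContours(m,0,1)[0],key=cv2.contourArea); r=cv2.minAreaRect(c); print(r)
b=cv2.boxPoints(r); print([np.round(onz(t,*p,82),1).tolist() for p in b], onz(t,*r[0],82))
E
```

```text
((263.20220947265625, 237.83624267578125), (43.37495422363281, 25.95237922668457), 86.53176879882812)
[[589.8, 134.6, 82.0], [593.6, 69.2, 82.0], [483.6, 62.4, 82.0], [480.0, 127.2, 82.0]] [536.48572495  98.37982411  82.        ]
```

View pics/topc0.png

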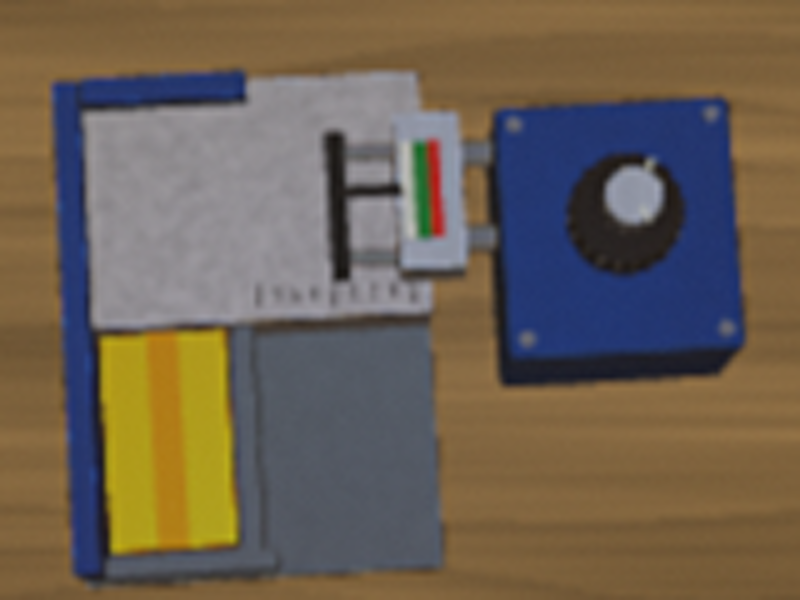

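View pics/sidec0.png

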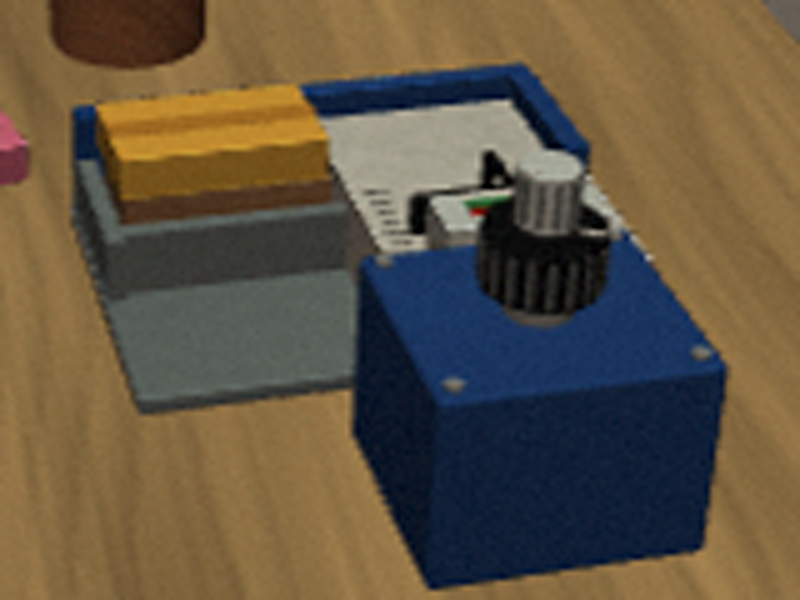

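{"op": "apply_moves", "data": {"motion": [[[0.04, 0.04, 0], [0, 0, 0], 0], [[0.04, 0.04, 0], [0, 0, 0], 0.3], [[0.04, 0.04, 0], [0, 0, 0], 0.6], [[0.03, 0.04, 0], [0, 0, 0], 0.75], [[0.03, 0.045, 0], [0, 0, 0], 0.75]]}}

```text
clock: 0.67
tcp_pos: [320.4, -467.0, 254.4]
tool_rot: [0.99, 0.138, -0.003, 0.002]
ft_force: [0.6, -0.2, 0.3]
gripper_width: 63.8
```

```bash
python3 - <<'E'
from h import *
t=snap("top"); s=snap("side")
H=hsv(t)
# silver knob top in topview: bright, low sat near (357,189)
def blob(s,lo,hi,box):
    m=cv2.inRange(hsv(s),lo,hi); M=np.zeros_like(m); x0,y0,x1,y1=box; M[y0:y1,x0:x1]=m[y0:y1,x0:x1]
    c=max(cv2.findContours(M,0,1)[0],key=cv2.contourArea); mm=cv2.moments(c); return (mm['m10']/mm['m00'],mm['m01']/mm['m00']),cv2.minAreaRect(c),c
a=blob(t,(0,0,110),(180,120,255),(345,178,372,200)); print(a[:2])
b=blob(s,(0,0,150),(180,60,255),(365,238,395,250)); print(b[:2])
print(onz(t,*a[0],172), onz(s,381,242,172))
print(tri(t,a[0],s,(381,242)))
# carton near-right top corner etc: top view box corners vs side
for pt,ps in [((276.5,216),(270+327/5,210+150/5)),((277.5,258.8),(270+120/5,210+165/5)),((249.8,216.8),(270+300/5,210+86/5))]:
    print(tri(t,pt,s,ps))
E
```

```text
((356.3888888888889, 188.4518518518518), ((356.3999938964844, 188.19998168945312), (11.384199142456055, 11.384199142456055), 71.56504821777344))
((376.33752620545073, 241.39203354297692), ((375.0, 242.0), (8.0, 20.0), 90.0))
[ 642.28926285 -129.20640155  172.        ] [ 646.00744094 -128.38562645  172.        ]
(array([ 643.86609132, -129.54624146,  172.47469154]), np.float64(3.359142413394286))
(array([593.1513733 ,  65.29159585,  76.64024018]), np.float64(0.3317876027814495))
(array([484.76765341,  62.4038184 ,  78.92842342]), np.float64(2.3341525582307647))
(array([592.01585613, 132.57925019,  79.33705946]), np.float64(2.622382666564666))
```

{"op": "apply_moves", "data": {"motion": [[[0.01, 0.052, 0], [0, 0, -0.005], 0.75], [[0.01, 0.052, 0], [0, 0, -0.005], 0.75], [[0.01, 0.052, 0], [0, 0, -0.005], 0.75], [[0.01, 0.052, 0], [0, 0, -0.005], 0.75], [[0.01, 0.052, 0], [0, 0, -0.005], 0.75]]}}

```text
clock: 1.18
tcp_pos: [360.0, -266.8, 254.7]
tool_rot: [0.998, 0.057, -0.002, 0.003]
ft_force: [0.4, 0.5, -0.2]
gripper_width: 23.0
```

{"op": "apply_moves", "data": {"motion": [[[0.01, 0.052, 0], [0, 0, -0.005], 0.75], [[0.01, 0.052, 0], [0, 0, -0.005], 0.75], [[0.01, 0.052, 0], [0, 0, -0.005], 0.75], [[0.01, 0.052, 0], [0, 0, 0], 0.75], [[0.01, 0.052, 0], [0, 0, 0], 0.75]]}}

```text
clock: 1.6
tcp_pos: [397.7, -61.9, 256.0]
tool_rot: [1.0, 0.004, -0.0, 0.005]
ft_force: [0.6, -0.6, -0.3]
gripper_width: 22.1
```

{"op": "apply_moves", "data": {"motion": [[[0.01, 0.05, 0], [0, 0, 0.004], 0.75], [[0.01, 0.05, 0], [0, 0, 0.004], 0.75], [[0.01, 0.05, 0], [0, 0, 0.004], 0.75], [[0, 0.03, 0], [0, 0, 0.0], 0.75], [[0, 0, 0], [0, 0, 0], 0.75]]}}

```text
clock: 2.02
tcp_pos: [422.9, 94.2, 258.1]
tool_rot: [0.999, 0.048, 0.003, 0.003]
ft_force: [-0.1, -0.2, -0.1]
gripper_width: 22.1
```

```bash
python3 - <<'E'
from h import *
w=snap("wrist","w1")
o=arm.observe();print(o["tcp_pos"],o["tool_rot"],o["q"])
E
```

```text
[423.06549483  91.97026796 257.97847082] [0.99888335 0.04705269 0.00260964 0.00336078] [ 0.07480468  0.18871689 -0.441725    2.06174447  0.11199914  0.90901795
 -1.90545251]
```

View pics/w1.png

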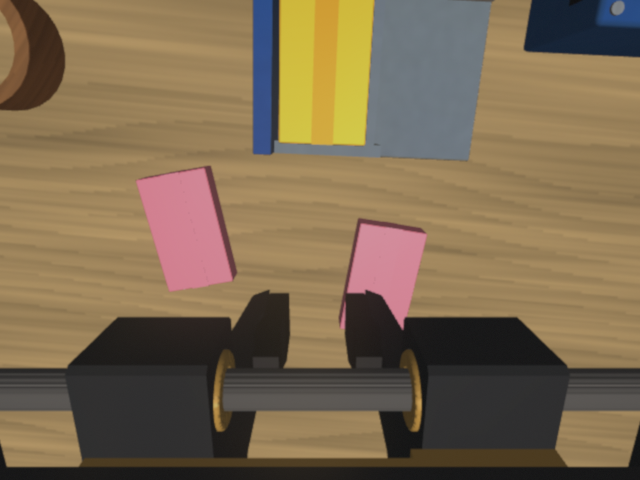

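```bash
python3 - <<'E'
from h import *
w=snap("wrist")
m=cv2.inRange(hsv(w),(22,150,80),(32,255,255))
crop(w,240,0,500,180,"w1c",3)
for u,v,z in [(279,141,82),(365,144,82),(279,2,82),(374,2,82),(272,153,71),(253,153,71),(272,2,71)]: print(u,v,onz(w,u,v,z).round(1))
t=snap("top")
# top view fence inner-face edge at z71, end stop near edge
for u,v,z in [(230+80/5,150+82/5,71),(230+78/5,150+330/5,71),(230+100/5,150+575/5,71),(230+80/5,150+105/5,71),(230+245/5,150+102/5,71),(230+330/5,150+130/5,80),(230+340/5,150+278/5,80)]: print("top",onz(t,u,v,z).round(1))
E
```

```text
279 141 [480.5 123.2  82. ]
365 144 [484.3  60.4  82. ]
279 2 [570.5 129.4  82. ]
374 2 [576.6  66.1  82. ]
272 153 [470.7 128.8  71. ]
253 153 [469.3 143.2  71. ]
272 2 [572.8 135.3  71. ]
top [723.8 144.4  71. ]
top [594.2 144.3  71. ]
top [468.9 132.2  71. ]
top [711.7 144.3  71. ]
top [713.1  59.4  71. ]
top [696.   15.4  80. ]
top [619.   10.5  80. ]
```

View pics/w1c.png

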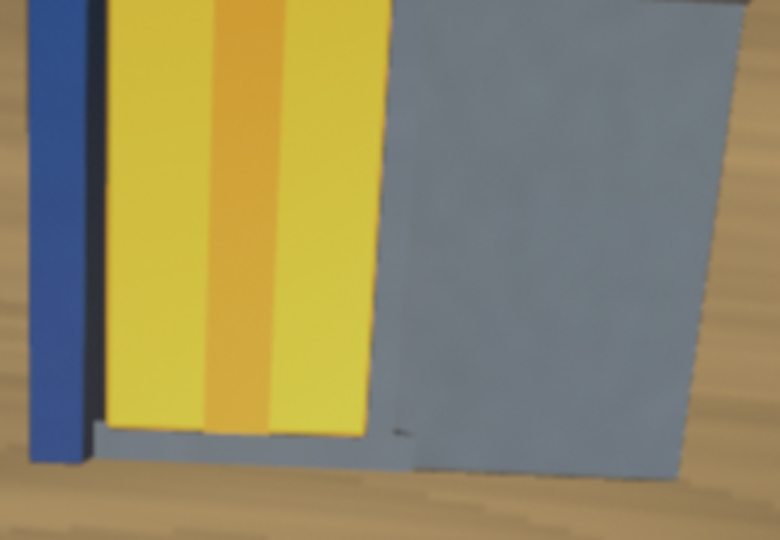

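{"op": "apply_moves", "data": {"motion": [[[0.01, -0.001, -0.05], [0, 0, -0.005], 0.75], [[0.005, -0.001, -0.05], [0, 0, 0], 0.75], [[0, 0, -0.05], [0, 0, 0], 0.75], [[0, 0, -0.04], [0, 0, 0], 0.75], [[0, 0, 0], [0, 0, 0], 0.75]]}}

```text
clock: 2.58
tcp_pos: [439.1, 75.1, 103.5]
tool_rot: [1.0, 0.019, 0.007, 0.007]
ft_force: [-0.7, -0.9, -0.5]
gripper_width: 22.1
```

{"op": "apply_moves", "data": {"motion": [[[0.001, 0.012, -0.015], [0.002, 0.002, 0.004], 0.75], [[0, 0.008, -0.013], [0, 0, 0], 0.75], [[0, 0, 0], [0, 0, 0], 0.75]]}}

```text
clock: 2.83
tcp_pos: [440.1, 85.7, 81.3]
tool_rot: [1.0, 0.027, -0.0, 0.002]
ft_force: [0.3, 0.2, 0.2]
gripper_width: 22.1
```

```bash
python3 - <<'E'
from h import *
t=snap("top");crop(t,230,150,390,270,"topc1",5); w=snap("wrist","w2")
s=snap("side");crop(s,270,190,430,310,"sidec1",5)
o=arm.observe();print(o["tcp_pos"],o["tool_rot"],o["q"])
E
```

```text
[441.04998205  85.51670167  82.76949193] [0.99961782 0.02753019 0.00125365 0.00217657] [-0.02910377  0.52299027 -0.32120295  2.15000951  0.33674615  0.51417106
 -2.12114882]
```

View pics/w2.png

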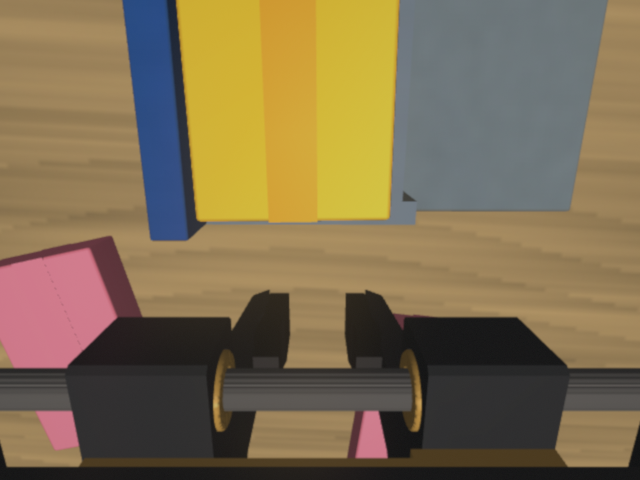

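View pics/sidec1.png

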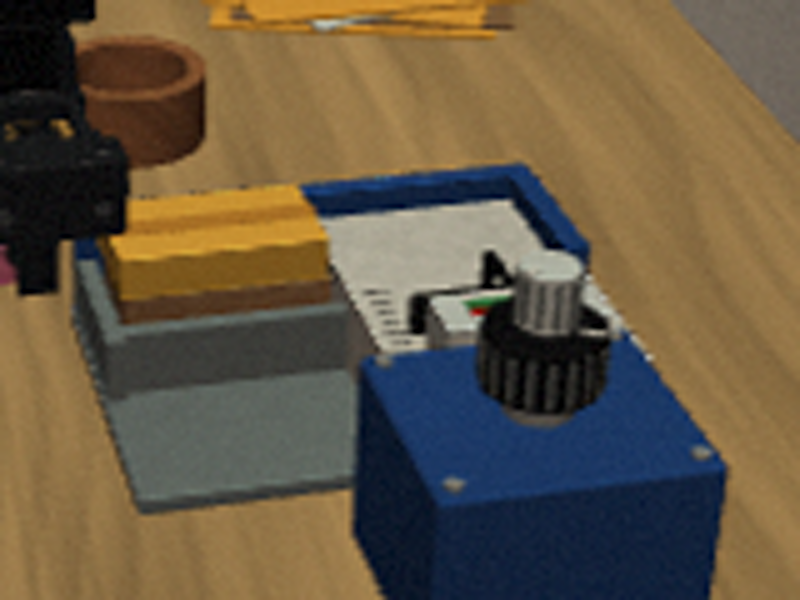

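{"op": "apply_moves", "data": {"motion": [[[0.012, 0.007, -0.003], [0, 0, 0.0015], 0.75], [[0.012, 0.001, 0], [0, 0, 0], 0.75], [[0.008, 0.001, 0], [0, 0, 0], 0.75], [[0, 0, 0], [0, 0, 0], 0.75]]}}

```text
clock: 3.32
tcp_pos: [470.4, 91.6, 84.9]
tool_rot: [1.0, 0.031, 0.005, 0.003]
ft_force: [-0.3, -0.0, 0.3]
gripper_width: 22.0
```

{"op": "apply_moves", "data": {"motion": [[[0.002, 0, -0.006], [0, 0.0015, 0], 0.75], [[0.006, 0, 0], [0, 0, 0], 0.75], [[0.006, 0, 0], [0, 0, 0], 0.75], [[0.006, 0, 0], [0, 0, 0], 0.75], [[0.006, 0, 0], [0, 0, 0], 0.75]]}}

```text
clock: 3.73
tcp_pos: [490.7, 90.5, 80.1]
tool_rot: [1.0, 0.031, -0.002, 0.003]
ft_force: [-2.1, -0.1, 1.5]
gripper_width: 21.7
```

{"op": "apply_moves", "data": {"motion": [[[0.007, 0.001, 0], [0, 0, 0], 0.75], [[0.007, 0.001, 0], [0, 0, 0], 0.75], [[0.007, 0.0005, 0], [0, 0, 0], 0.75], [[0.007, 0.0005, 0], [0, 0, 0], 0.75], [[0.007, 0.0005, 0], [0, 0, 0], 0.75]]}}

```text
clock: 4.15
tcp_pos: [521.0, 93.2, 79.8]
tool_rot: [1.0, 0.031, -0.003, 0.004]
ft_force: [-1.9, 0.9, 2.2]
gripper_width: 21.5
```

```bash
python3 - <<'E'
from h import *
t=snap("top");crop(t,230,150,390,270,"topc2",5)
s=snap("side");crop(s,270,190,430,310,"sidec2",5)
E
```

```text
(no output)
```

View pics/sidec2.png

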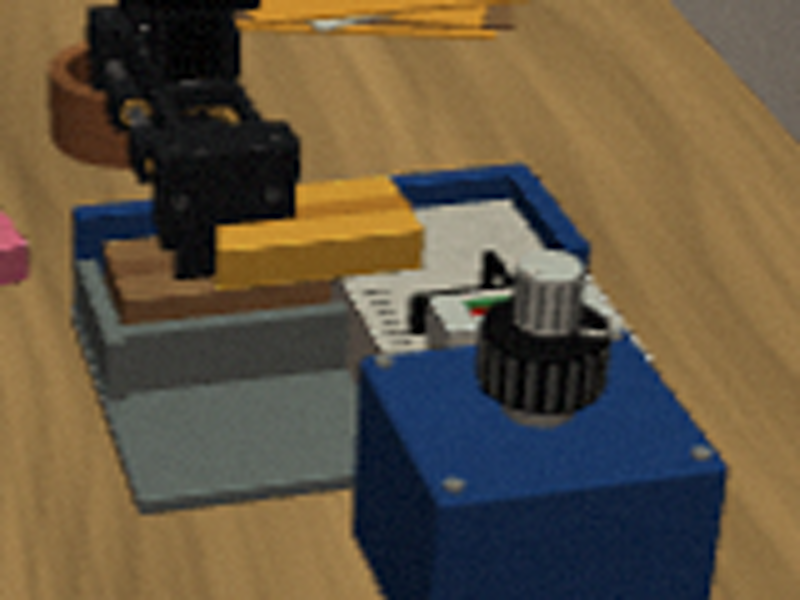

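View pics/topc2.png

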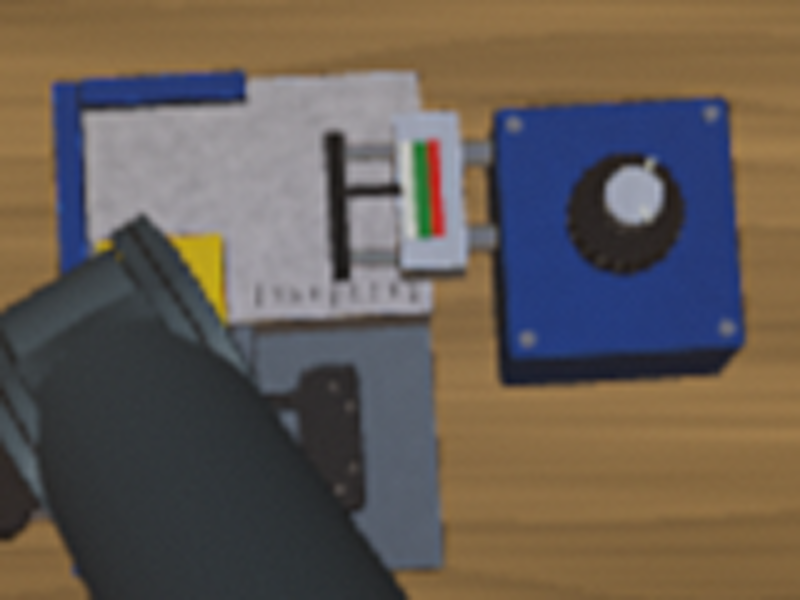

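{"op": "apply_moves", "data": {"motion": [[[0.007, 0.0005, 0], [0, 0, 0], 0.75], [[0.007, 0.0005, 0], [0, 0, 0], 0.75], [[0.007, 0.0005, 0], [0, 0, 0], 0.75], [[0.007, 0.0005, 0], [0, 0, 0], 0.75], [[0.007, 0.0005, 0], [0, 0, 0], 0.75]]}}

```text
clock: 4.67
tcp_pos: [550.9, 95.3, 79.7]
tool_rot: [1.0, 0.031, -0.003, 0.004]
ft_force: [-1.3, 0.3, 0.7]
gripper_width: 22.2
```

{"op": "apply_moves", "data": {"motion": [[[0.007, 0.0005, 0], [0, 0, 0], 0.75], [[0.007, 0.0005, 0], [0, 0, 0], 0.75], [[0.007, 0.0005, 0], [0, 0, 0], 0.75], [[0.007, 0.0005, 0], [0, 0, 0], 0.75]]}}

```text
clock: 5.0
tcp_pos: [576.3, 97.0, 79.4]
tool_rot: [1.0, 0.031, -0.003, 0.003]
ft_force: [-1.1, -1.1, 0.4]
gripper_width: 22.1
```

```bash
python3 - <<'E'
from h import *
t=snap("top");crop(t,230,150,390,270,"topc3",5)
s=snap("side");crop(s,270,190,430,310,"sidec3",5)
E
```

```text
(no output)
```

View pics/sidec3.png

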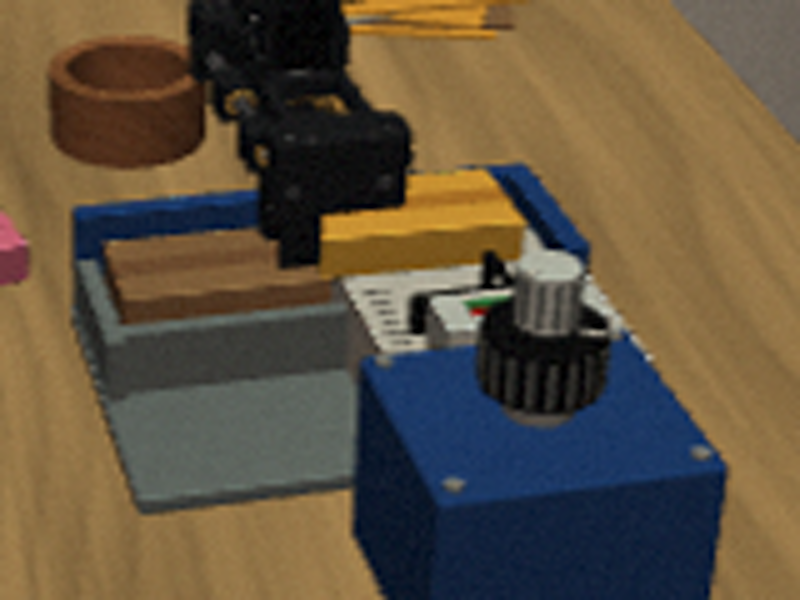

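View pics/topc3.png

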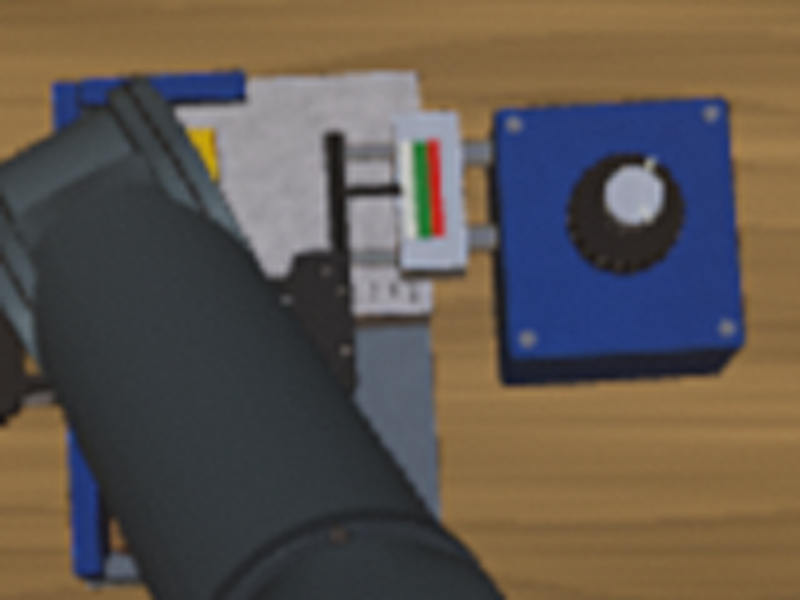

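{"op": "apply_moves", "data": {"motion": [[[0.006, 0.0004, 0], [0, 0, 0], 0.75], [[0.005, 0.0004, 0], [0, 0, 0], 0.75], [[0.004, 0.0003, 0], [0, 0, 0], 0.75]]}}

```text
clock: 5.35
tcp_pos: [588.9, 98.0, 79.4]
tool_rot: [1.0, 0.031, -0.003, 0.003]
ft_force: [-0.7, 0.1, 0.1]
gripper_width: 22.1
```

{"op": "apply_moves", "data": {"motion": [[[0.003, 0.0002, 0], [0, 0, 0], 0.75], [[0.003, 0.0002, 0], [0, 0, 0], 0.75]]}}

```text
clock: 5.52
tcp_pos: [594.0, 98.3, 79.4]
tool_rot: [1.0, 0.031, -0.003, 0.004]
ft_force: [-0.8, 0.1, -0.4]
gripper_width: 22.1
```

{"op": "apply_moves", "data": {"motion": [[[0.003, 0.0002, 0], [0, 0, 0], 0.75]]}}

```text
clock: 5.6
tcp_pos: [594.4, 98.4, 79.2]
tool_rot: [1.0, 0.031, -0.005, 0.004]
ft_force: [-13.1, -1.1, 10.3]
gripper_width: 21.9
```

{"op": "apply_moves", "data": {"motion": [[[-0.004, 0, 0], [0, 0, 0], 0.75], [[-0.02, -0.001, 0], [0, 0, 0], 0.75], [[-0.02, -0.001, 0.01], [0, 0, 0], 0.75], [[-0.02, 0, 0.04], [0, 0, 0], 0.75], [[-0.02, 0, 0.05], [0, 0, 0], 0.75]]}}

```text
clock: 6.02
tcp_pos: [524.0, 95.8, 154.4]
tool_rot: [0.999, 0.03, -0.009, 0.004]
ft_force: [0.9, 0.6, 0.5]
gripper_width: 22.2
```

{"op": "apply_moves", "data": {"motion": [[[-0.03, 0, 0.05], [0, 0, 0], 0.4], [[-0.03, -0.03, 0.05], [0, 0, 0], 0.0], [[-0.01, -0.05, 0.02], [0, 0, 0], 0.0], [[0, -0.05, 0], [0, 0, 0], 0.0], [[0, -0.05, 0], [0, 0, 0], 0.0]]}}

```text
clock: 6.43
tcp_pos: [475.6, -35.3, 249.4]
tool_rot: [0.999, 0.04, 0.0, 0.002]
ft_force: [1.1, 0.1, -0.2]
gripper_width: 53.1
```

```bash
python3 - <<'E'
from h import *
w=snap("wrist","w4"); 
t=snap("top");crop(t,230,150,390,270,"topc4",5)
s=snap("side");crop(s,270,190,430,310,"sidec4",5)
o=arm.observe();print(o["tcp_pos"],o["tool_rot"],o["q"])
E
```

```text
[475.4881237  -38.01737329 248.05721868] [ 0.99935982  0.03563487 -0.00132035  0.00289072] [ 0.30698367  0.27900779 -0.38134506  1.97133118  0.13663207  0.91770071
 -1.6440895 ]
```

View pics/w4.png

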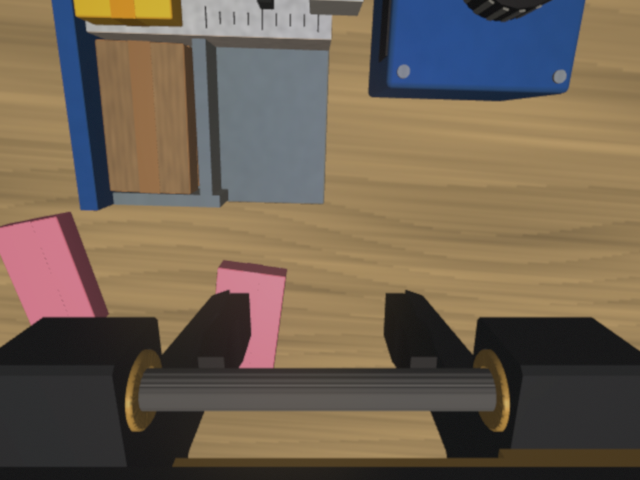

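View pics/topc4.png

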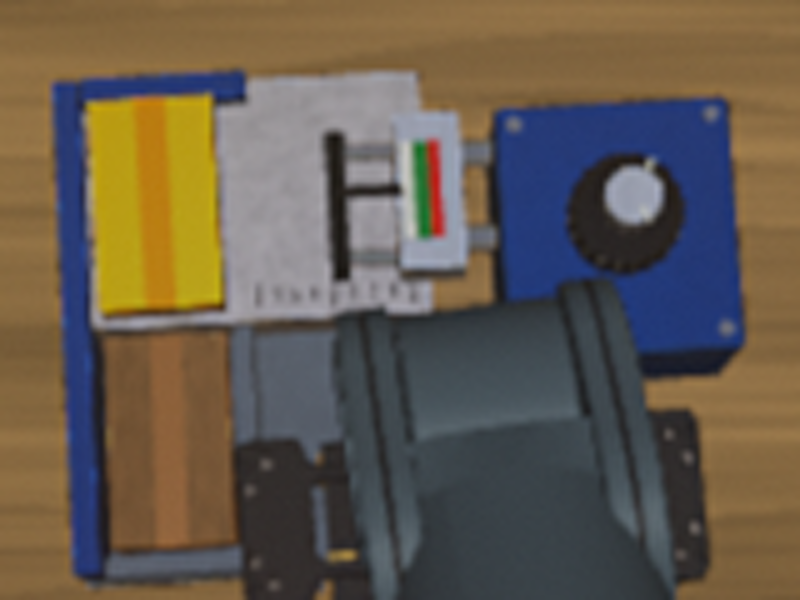

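View pics/sidec4.png

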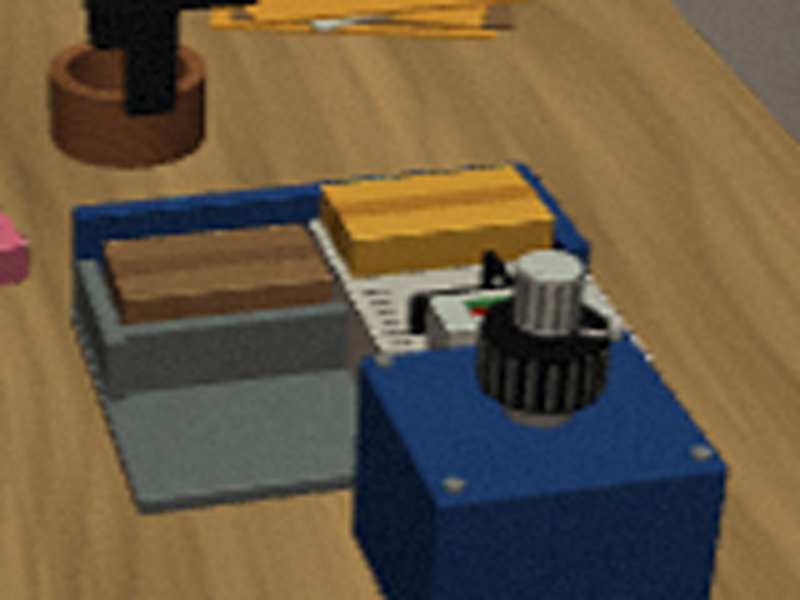

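{"op": "apply_moves", "data": {"motion": [[[0.05, -0.01, 0.005], [0, 0, 0], 0.0], [[0.05, -0.01, 0.005], [0, 0, 0], 0.0], [[0.05, -0.005, 0], [0, 0, 0], 0.0], [[0.03, 0, 0], [0, 0, 0], 0.0], [[0, 0, 0], [0, 0, 0], 0.0]]}}

```text
clock: 7.0
tcp_pos: [619.6, -52.8, 253.2]
tool_rot: [0.999, 0.038, -0.005, 0.002]
ft_force: [-0.2, 0.3, 0.2]
gripper_width: 87.9
```

```bash
python3 - <<'E'
from h import *
w=snap("wrist","w5"); np.save("w5.npy",w,allow_pickle=True)
o=arm.observe();print(o["tcp_pos"],o["tool_rot"],o["q"])
E
```

```text
[617.79706626 -52.45025823 252.95809095] [ 0.99924031  0.03853054 -0.00541124  0.00221983] [ 0.25191931  0.51774101 -0.34130026  1.60045881  0.19519599  1.06771026
 -1.63805317]
```

View pics/w5.png

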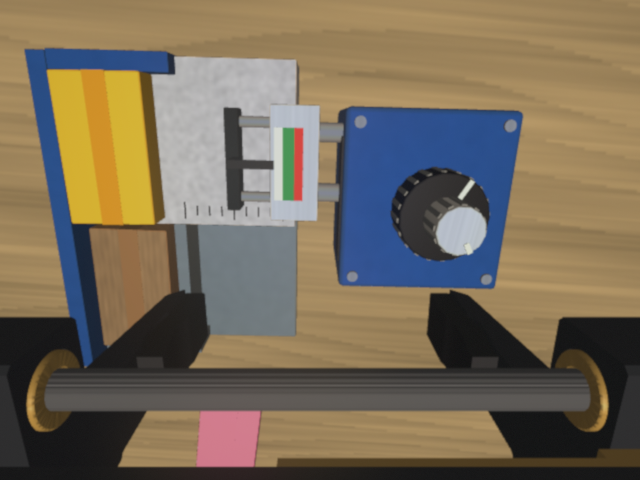

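```bash
python3 - <<'E'
from h import *
w=np.load("w5.npy",allow_pickle=True).item()
crop(w,30,40,350,240,"w5c",2.5); crop(w,330,100,530,300,"w5k",3)
g=cv2.cvtColor(w["image"],cv2.COLOR_RGB2GRAY)
H=hsv(w)
m=cv2.inRange(H,(0,0,0),(180,255,70)); M=np.zeros_like(m); M[160:270,385:495]=m[160:270,385:495]
# silver top: bright bluish
m2=cv2.inRange(H,(90,0,130),(130,80,255)); M2=np.zeros_like(m2); M2[195:270,425:495]=m2[195:270,425:495]
c=max(cv2.findContours(M2,0,1)[0],key=cv2.contourArea); e=cv2.minEnclosingCircle(c); print("silver",e,cv2.fitEllipse(c)); 
p=cv2.fitEllipse(c)[0]; print(onz(w,*p,172))
t=snap("top"); print(tri(w,p,t,(356.4,188.3)))
E
```

```text
silver ((461.6395263671875, 231.65614318847656), 24.912752151489258) ((461.3179931640625, 230.8920135498047), (45.93355178833008, 48.74677276611328), 59.379905700683594)
[ 641.39281054 -129.84035796  172.        ]
(array([ 642.04660466, -128.91087757,  174.51413912]), np.float64(0.14269604324677965))
```

View pics/w5c.png

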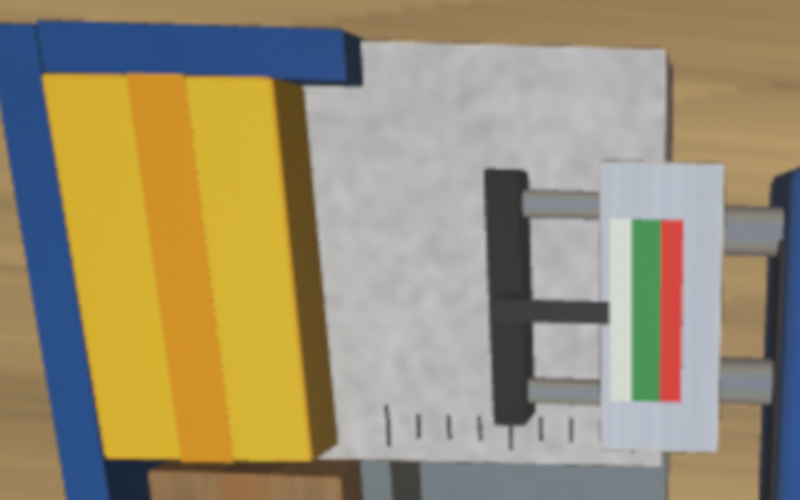

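View pics/w5k.png

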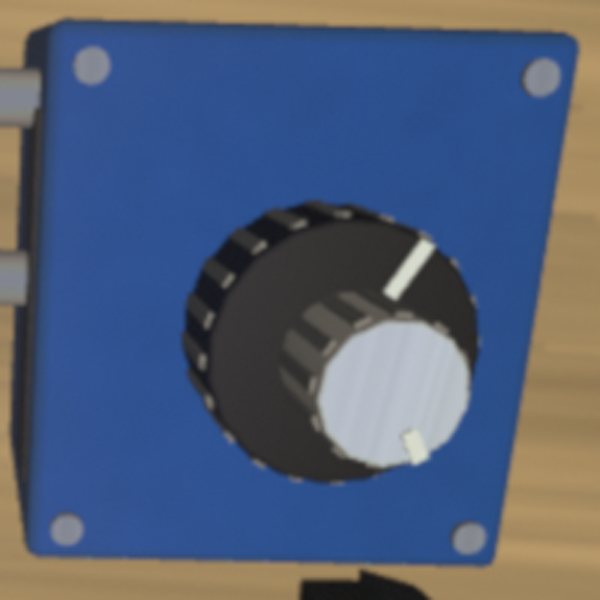

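```bash
python3 - <<'E'
from h import *
w=np.load("w5.npy",allow_pickle=True).item()
R=np.array([[np.cos(.063),np.sin(.063)],[-np.sin(.063),np.cos(.063)]])
def P(n,x,y,z):
    p=onz(w,30+x/2.5,40+y/2.5,z); print(n,p.round(1),(R@p[:2]).round(1))
P("cart",273,76,80);P("cart",312,461,80);P("padtop",485,170,77.5);P("pad",497,422,77.5)
P("cartL",42,75,80);P("cartL",104,461,80)
P("tick0",388,425,56);P("tick1",419,425,56);P("tick4",510,435,56);P("tick6",571,432,56)
P("fencecorner",41,72,71);P("stopR",345,83,71)
P("white",610,300,96);P("wg",631,300,96);P("gr",660,300,96);P("red end",682,300,96)
print(w["extrinsics"][:3,3])
E
```

```text
cart [715.1  75.4  80. ] [718.4  30.2]
cart [606.1  69.1  80. ] [609.3  30.8]
padtop [695.   17.7  77.5] [694.7 -26.1]
pad [622.   13.3  77.5] [621.6 -25.9]
cartL [710.5 138.4  80. ] [717.8  93.4]
cartL [601.4 132.4  80. ] [608.5  94.3]
tick0 [613.3  53.2  56. ] [615.4  14.4]
tick1 [614.1  43.   56. ] [615.6   4.3]
tick4 [612.9  13.3  56. ] [612.6 -25.3]
tick6 [615.5  -6.6  56. ] [613.8 -45.3]
fencecorner [711.8 144.1  71. ] [719.5  99. ]
stopR [715.5  58.8  71. ] [717.8  13.7]
white [663.2 -21.1  96. ] [660.6 -62.8]
wg [663.7 -26.9  96. ] [660.7 -68.6]
gr [664.3 -34.9  96. ] [660.8 -76.7]
red end [664.8 -41.   96. ] [660.9 -82.8]
[692.93684611 -47.26286301 380.6878878 ]
```

{"op": "apply_moves", "data": {"motion": [[[0.006, -0.02, 0.0], [0.001, -0.0015, 0.0198], 0.0], [[0.006, -0.02, 0], [0, 0, 0.0198], 0.0], [[0.006, -0.02, 0], [0, 0, 0.0198], 0.0], [[0.006, -0.02, 0], [0, 0, 0.0198], 0.0], [[0.006, -0.016, 0], [0, 0, 0.0198], 0.0]]}}

```text
clock: 7.52
tcp_pos: [634.5, -120.5, 252.8]
tool_rot: [0.938, 0.346, -0.004, -0.001]
ft_force: [0.7, 0.2, -0.4]
gripper_width: 87.8
```

{"op": "apply_moves", "data": {"motion": [[[0, 0, 0.0], [0, 0, 0.0198], 0.0], [[0, 0, 0], [0, 0, 0.0198], 0.0], [[0, 0, 0], [0, 0, 0.0198], 0.0], [[0, 0, 0], [0, 0, 0.0198], 0.0], [[0, 0, 0], [0, 0, 0.0198], 0.0]]}}

```text
clock: 7.93
tcp_pos: [628.5, -120.5, 252.6]
tool_rot: [0.786, 0.618, -0.006, 0.0]
ft_force: [0.3, 0.2, -0.9]
gripper_width: 88.1
```

{"op": "apply_moves", "data": {"motion": [[[0, 0, 0.0], [0, 0, 0.0198], 0.0], [[0, 0, 0], [0, 0, 0.0198], 0.0], [[0, 0, 0], [0, 0, 0.0198], 0.0], [[0, 0, 0], [0, 0, 0.0198], 0.0], [[0, 0, 0], [0, 0, 0], 0.0]]}}

```text
clock: 8.35
tcp_pos: [621.9, -114.7, 253.0]
tool_rot: [0.606, 0.795, -0.008, 0.001]
ft_force: [-0.4, 0.6, -0.7]
gripper_width: 88.5
```

```bash
python3 - <<'E'
from h import *
from scipy.spatial.transform import Rotation as Ro
o=arm.observe();print(o["tcp_pos"],o["q"]); R=Ro.from_quat(o["tool_rot"]).as_matrix(); print(R)
E
```

```text
[ 621.89049278 -114.73569809  252.98536568] [ 0.58203307  0.61494659 -0.7113303   1.55424368  0.44234741  1.14497051
  0.03924552]
[[-0.26433958  0.96439347 -0.00835545]
 [ 0.96435686  0.26420326 -0.01457675]
 [-0.01185018 -0.01191085 -0.99985884]]
```

{"op": "apply_moves", "data": {"motion": [[[0.014, -0.01, -0.02], [0.0023, -0.0013, 0], 0.0], [[0.01, -0.008, -0.01], [0, 0, 0], 0.0], [[0, 0, 0], [0, 0, 0], 0.0]]}}

```text
clock: 8.6
tcp_pos: [639.7, -126.8, 229.6]
tool_rot: [0.608, 0.794, -0.0, 0.0]
ft_force: [0.0, 0.0, -0.6]
gripper_width: 88.0
```

{"op": "apply_moves", "data": {"motion": [[[0.003, -0.003, -0.03], [0, 0, 0], 0.0], [[0, 0, -0.03], [0, 0, 0], 0.0], [[0, 0, 0], [0, 0, 0], 0.0]]}}

```text
clock: 8.85
tcp_pos: [641.9, -128.1, 181.9]
tool_rot: [0.611, 0.792, -0.001, 0.001]
ft_force: [-1.0, -0.3, 0.1]
gripper_width: 88.0
```

```bash
python3 - <<'E'
from h import *
from scipy.spatial.transform import Rotation as Ro
w=snap("wrist","w6"); o=arm.observe();print(o["tcp_pos"],Ro.from_quat(o["tool_rot"]).as_matrix().round(4)[:,2])
t=snap("top");crop(t,230,150,390,270,"topc6",5)
s=snap("side");crop(s,270,190,430,310,"sidec6",5)
E
```

```text
[ 642.94188593 -127.97183679  184.17043266] [ 0.0032 -0.0021 -1.    ]
```

View pics/w6.png

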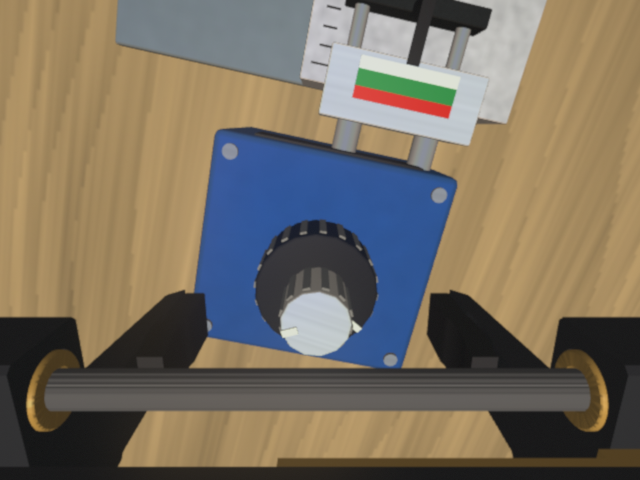

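View pics/sidec6.png

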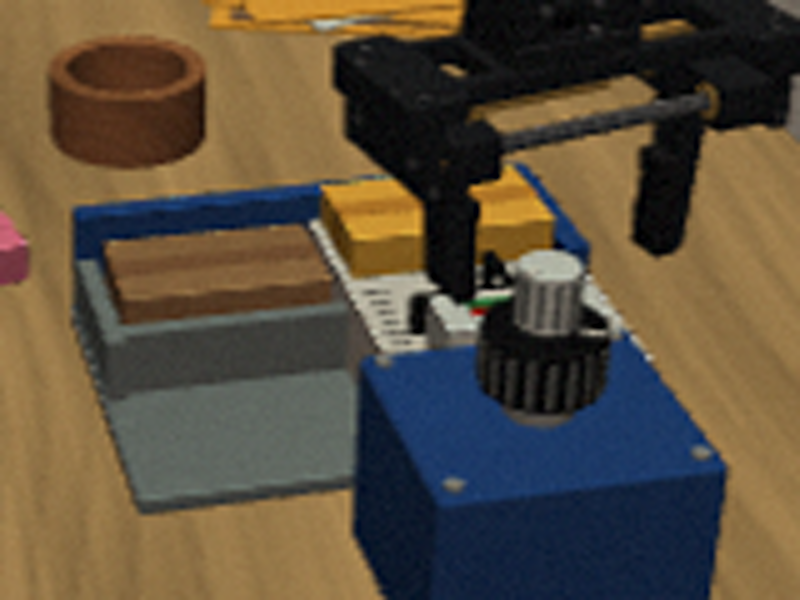

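View pics/topc6.png

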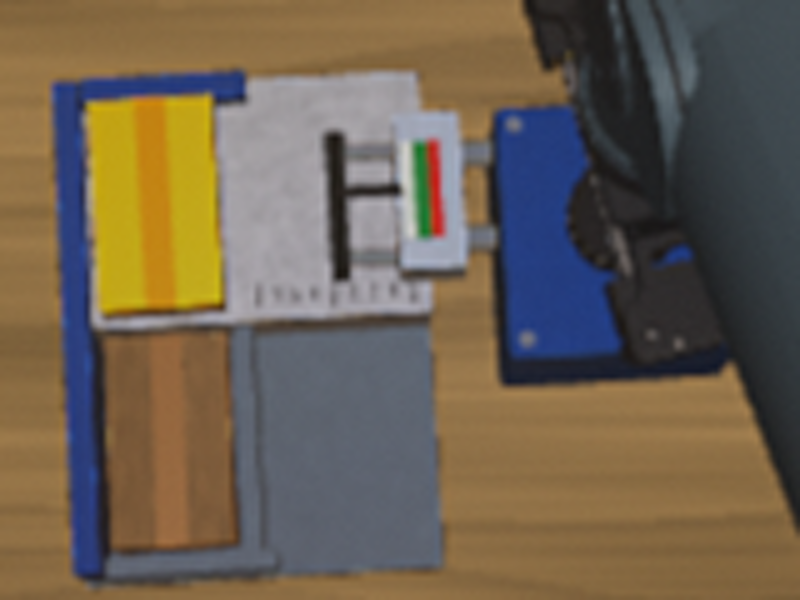

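```bash
python3 - <<'E'
from h import *
w=snap("wrist"); o=arm.observe()
H=hsv(w); m=cv2.inRange(H,(90,0,140),(130,60,255)); M=np.zeros_like(m); M[285:360,270:365]=m[285:360,270:365]
c=max(cv2.findContours(M,0,1)[0],key=cv2.contourArea); p=cv2.fitEllipse(c); print(p,onz(w,*p[0],172),o["tcp_pos"])
E
```

```text
((308.71405029296875, 315.9906921386719), (60.6550407409668, 63.09727096557617), 136.26934814453125) [ 641.06396355 -128.94712713  172.        ] [ 645.15819675 -128.08888896  187.27662936]
```

{"op": "apply_moves", "data": {"motion": [[[-0.002, -0.001, -0.03], [0, 0, 0], 0.0], [[0, 0, -0.02], [0, 0, 0], 0.0], [[0, 0, 0], [0, 0, 0], 0.0]]}}

```text
clock: 9.3
tcp_pos: [646.6, -128.7, 151.8]
tool_rot: [0.611, 0.792, 0.004, 0.008]
ft_force: [-0.2, 0.2, -0.8]
gripper_width: 88.3
```

{"op": "apply_moves", "data": {"motion": [[[-0.006, 0, -0.01], [0.0005, 0.0028, 0], 0.0], [[-0.001, 0, -0.007], [0, 0, 0], 0.0], [[0, 0, 0], [0, 0, 0], 0.0]]}}

```text
clock: 9.55
tcp_pos: [641.6, -128.5, 139.5]
tool_rot: [0.611, 0.792, -0.0, 0.001]
ft_force: [-0.3, -0.6, 0.6]
gripper_width: 88.1
```

{"op": "apply_moves", "data": {"motion": [[[0, 0, 0], [0, 0, 0], 0.0]]}}

```text
clock: 9.63
tcp_pos: [641.7, -128.5, 139.7]
tool_rot: [0.611, 0.792, -0.0, 0.001]
ft_force: [1.6, 1.2, -0.2]
gripper_width: 88.0
```

{"op": "apply_moves", "data": {"motion": [[[0, 0, 0], [0, 0, 0], 1], [[0, 0, 0], [0, 0, 0], 1], [[0, 0, 0], [0, 0, 0], 1], [[0, 0, 0], [0, 0, 0], 1], [[0, 0, 0], [0, 0, 0], 1]], "grip_force": 35}}

```text
clock: 10.05
tcp_pos: [642.4, -128.6, 141.4]
tool_rot: [0.611, 0.791, -0.0, 0.001]
ft_force: [-12.3, -2.6, 3.7]
gripper_width: 57.0
```

```bash
python3 - <<'E'
from h import *
w=snap("wrist","w7"); o=arm.observe();print(o["tcp_pos"],o["ft_force"],o["moment"],o["gripper_width"],o["q"][6])
E
```

```text
[ 641.66266187 -128.776099    141.33607809] [-5.59448205 -0.68934101  3.09490126] [-0.21164724  0.85452107  0.00473333] 55.17442057917489 -0.005384511089474207
```

View pics/w7.png

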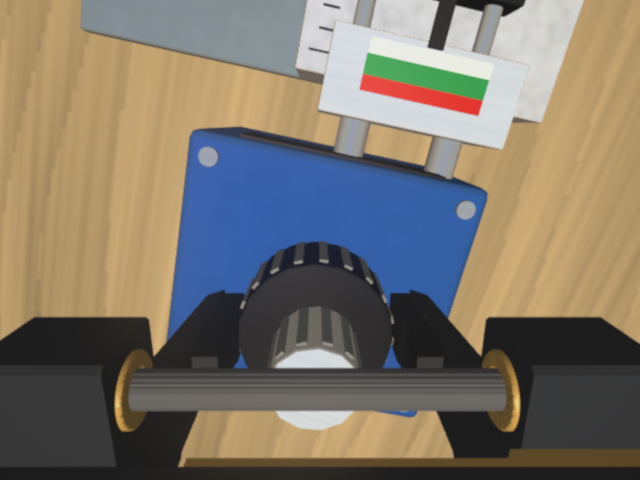

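{"op": "apply_moves", "data": {"motion": [[[0, 0, 0], [0, 0, -0.015], 1], [[0, 0, 0], [0, 0, -0.015], 1], [[0, 0, 0], [0, 0, -0.015], 1]]}}

```text
clock: 10.35
tcp_pos: [641.7, -128.8, 141.4]
tool_rot: [0.717, 0.697, -0.001, 0.001]
ft_force: [0.9, -0.6, -0.7]
gripper_width: 55.4
```

```bash
python3 - <<'E'
from h import *
w=snap("wrist","w8"); o=arm.observe();print(o["tcp_pos"],o["ft_force"],o["moment"],o["gripper_width"],o["q"][6])
E
```

```text
[ 641.76056032 -128.74880163  141.40225435] [ 0.25107981  0.19994821 -2.33397213] [ 0.04087653 -0.15409353  0.09918794] 55.20436809075671 -0.2600829273877225
```

View pics/w8.png

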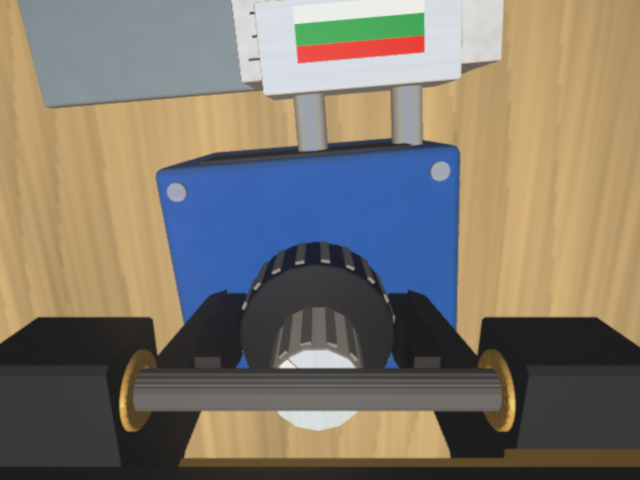

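{"op": "apply_moves", "data": {"motion": [[[0, 0, 0], [0, 0, -0.016], 1], [[0, 0, 0], [0, 0, -0.016], 1], [[0, 0, 0], [0, 0, -0.016], 1], [[0, 0, 0], [0, 0, -0.016], 1], [[0, 0, 0], [0, 0, -0.016], 1]]}}

```text
clock: 10.82
tcp_pos: [642.0, -128.8, 141.4]
tool_rot: [0.869, 0.495, -0.002, 0.003]
ft_force: [0.7, -1.2, -0.7]
gripper_width: 55.6
```

{"op": "apply_moves", "data": {"motion": [[[0, 0, 0], [0, 0, -0.016], 1], [[0, 0, 0], [0, 0, -0.016], 1], [[0, 0, 0], [0, 0, -0.016], 1], [[0, 0, 0], [0, 0, -0.016], 1], [[0, 0, 0], [0, 0, -0.016], 1]]}}

```text
clock: 11.23
tcp_pos: [642.2, -128.9, 141.4]
tool_rot: [0.965, 0.263, -0.003, 0.004]
ft_force: [0.3, -1.3, 0.2]
gripper_width: 55.3
```

```bash
python3 - <<'E'
from h import *
from scipy.spatial.transform import Rotation as Ro
w=snap("wrist","w9"); o=arm.observe();print(o["tcp_pos"],o["ft_force"],o["moment"],o["gripper_width"],o["q"][6])
R=Ro.from_quat(o["tool_rot"]).as_matrix();print(np.arctan2(R[1,0],R[0,0]))
t=snap("top");crop(t,230,150,390,270,"topc9",5)
s=snap("side");crop(s,270,190,430,310,"sidec9",5)
E
```

```text
[ 642.18263692 -128.89190895  141.40139855] [ 0.99651284 -0.84201429 -1.96386299] [0.14064241 0.02824111 0.0844863 ] 54.93139552897402 -1.1373046830124587
0.5252590066861634
```

View pics/topc9.png

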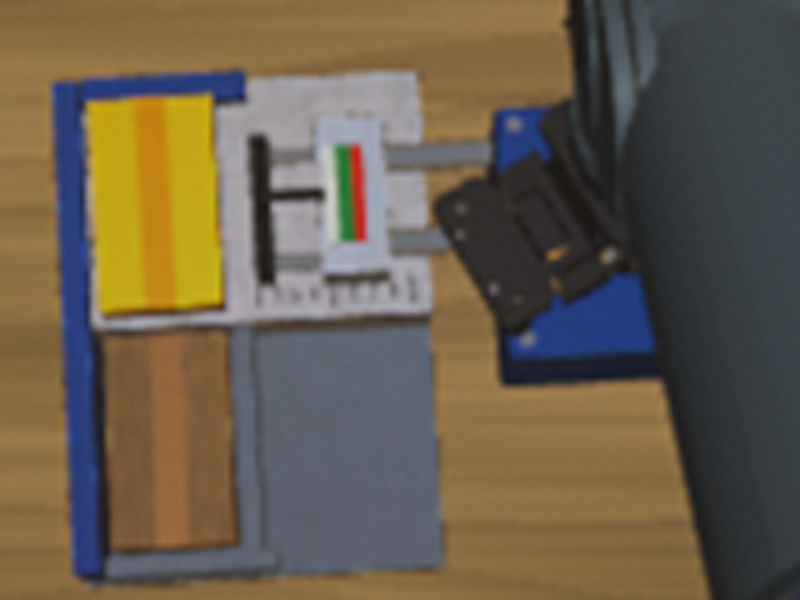

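View pics/sidec9.png

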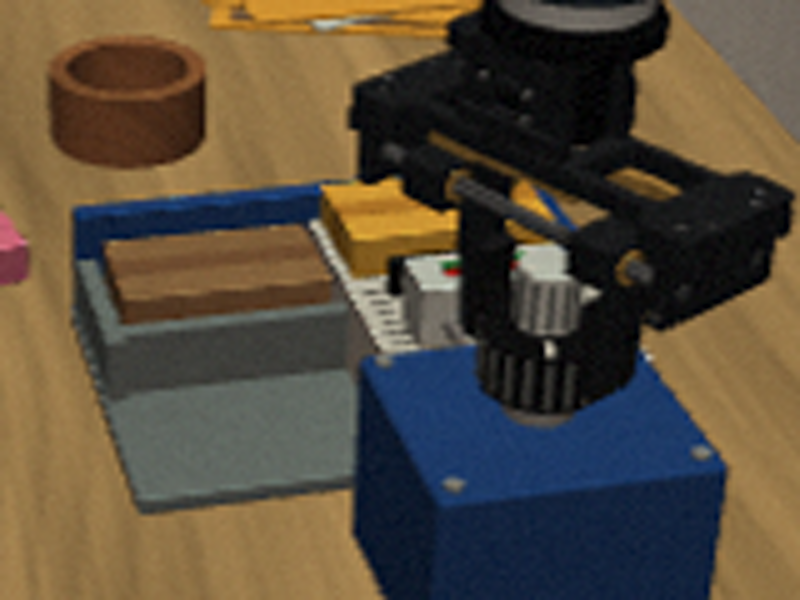

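{"op": "apply_moves", "data": {"motion": [[[0, 0, 0], [0, 0, -0.015], 1], [[0, 0, 0], [0, 0, -0.015], 1], [[0, 0, 0], [0, 0, -0.015], 1], [[0, 0, 0], [0, 0, -0.008], 1], [[0, 0, 0], [0, 0, 0], 1]]}}

```text
clock: 11.8
tcp_pos: [642.2, -129.1, 141.4]
tool_rot: [0.994, 0.107, -0.004, 0.003]
ft_force: [0.4, -0.3, 0.0]
gripper_width: 55.4
```

```bash
python3 - <<'E'
from h import *
from scipy.spatial.transform import Rotation as Ro
o=arm.observe();print(o["tcp_pos"],o["ft_force"],o["gripper_width"],o["q"][6])
R=Ro.from_quat(o["tool_rot"]).as_matrix();print(np.arctan2(R[1,0],R[0,0]))
t=snap("top");crop(t,230,150,390,270,"topc10",5); crop(t,245,165,325,225,"topd10",10)
E
```

```text
[ 642.24290428 -129.05971298  141.37387647] [ 0.41616736 -0.3368537   0.03392741] 55.39386440886288 -1.400487126754718
0.21524719772147674
```

View pics/topd10.png

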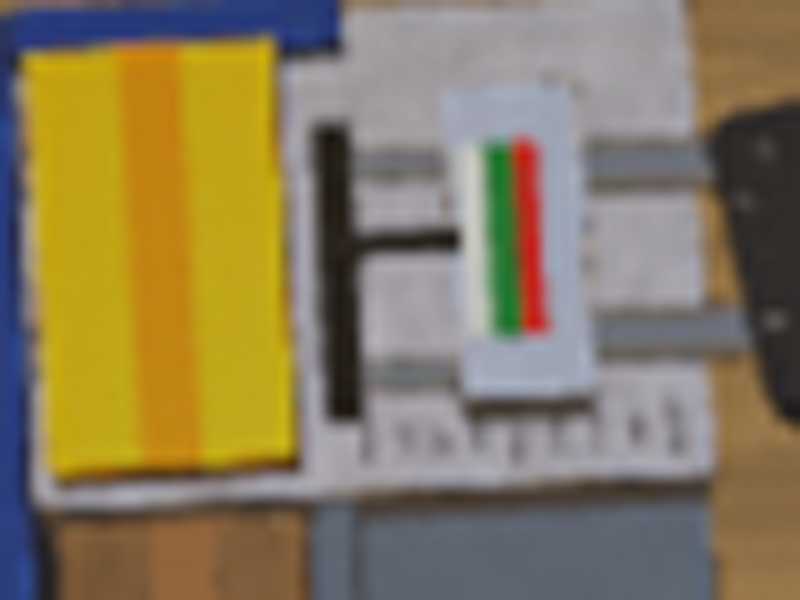

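{"op": "apply_moves", "data": {"motion": [[[0, 0, 0], [0, 0, -0.014], 1], [[0, 0, 0], [0, 0, 0], 1]]}}

```text
clock: 12.02
tcp_pos: [642.3, -129.1, 141.4]
tool_rot: [0.998, 0.067, -0.004, 0.002]
ft_force: [-0.0, 0.1, -0.3]
gripper_width: 55.0
```

```bash
python3 - <<'E'
from h import *
from scipy.spatial.transform import Rotation as Ro
o=arm.observe();print(o["tcp_pos"],o["ft_force"],o["gripper_width"],o["q"][6])
R=Ro.from_quat(o["tool_rot"]).as_matrix();print(np.arctan2(R[1,0],R[0,0]))
E
```

```text
[ 642.28468083 -129.07767015  141.38961145] [-0.03796704  0.08303603 -0.2914845 ] 54.99446487661212 -1.4684192485329302
0.13454275077068775
```

{"op": "apply_moves", "data": {"motion": [[[0, 0, 0], [0, 0, 0], 0], [[0, 0, 0], [0, 0, 0], 0], [[0, 0, 0], [0, 0, 0], 0], [[0, 0, 0.02], [0, 0, 0], 0], [[0, 0, 0.05], [0, 0, 0], 0]]}}

```text
clock: 12.43
tcp_pos: [637.1, -127.8, 190.4]
tool_rot: [0.997, 0.075, -0.011, -0.0]
ft_force: [0.4, -0.4, 0.3]
gripper_width: 86.5
```

{"op": "apply_moves", "data": {"motion": [[[0, 0, 0.05], [0, 0, 0], 0], [[0, 0.02, 0.03], [0, 0, 0], 0], [[0, 0.04, 0], [0, 0, 0], 0], [[0, 0.04, 0], [0, 0, 0], 0], [[0, 0.02, 0], [0, 0, 0], 0]]}}

```text
clock: 12.85
tcp_pos: [640.2, -35.5, 266.5]
tool_rot: [0.997, 0.074, -0.004, 0.002]
ft_force: [-0.1, 0.4, -1.0]
gripper_width: 88.2
```

```bash
python3 - <<'E'
from h import *
w=snap("wrist","w11"); np.save("w11.npy",w,allow_pickle=True); o=arm.observe();print(o["tcp_pos"],o["tool_rot"],o["q"])
E
```

```text
[640.12986943 -32.25211502 266.41632858] [ 0.99712492  0.07565297 -0.00413009  0.00120993] [ 0.18552248  0.5344019  -0.3001618   1.53218017  0.17172119  1.10912738
 -1.57250518]
```

View pics/w11.png

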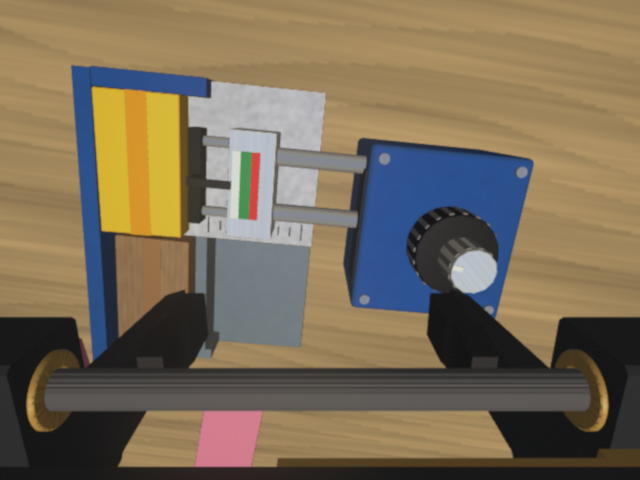

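{"op": "apply_moves", "data": {"motion": [[[0, 0.045, 0], [0, 0, 0], 0], [[0, 0.045, 0], [0, 0, 0], 0], [[0, 0.03, 0], [0, 0, 0], 0], [[0, 0, 0], [0, 0, 0], 0]]}}

```text
clock: 13.23
tcp_pos: [639.6, 64.0, 266.8]
tool_rot: [0.997, 0.078, -0.004, 0.002]
ft_force: [0.5, 0.3, 0.4]
gripper_width: 88.5
```

```bash
python3 - <<'E'
from h import *
w=snap("wrist","w12"); np.save("w12.npy",w,allow_pickle=True); o=arm.observe();print(o["tcp_pos"],o["tool_rot"]);print(w["extrinsics"][:3,3])
crop(w,220,60,420,260,"w12c",4)
E
```

```text
[639.81464139  61.21700568 266.60626714] [ 0.99701402  0.07707781 -0.00393241  0.00256562]
[712.05691307  75.16442    394.31095897]
```

View pics/w12.png

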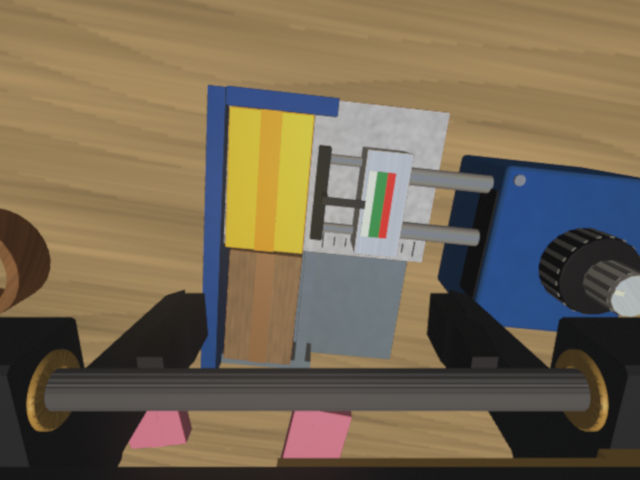

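```bash
python3 - <<'E'
from h import *
w=np.load("w12.npy",allow_pickle=True).item()
crop(w,180,60,380,210,"w12c",4)
E
```

```text
(no output)
```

View pics/w12c.png

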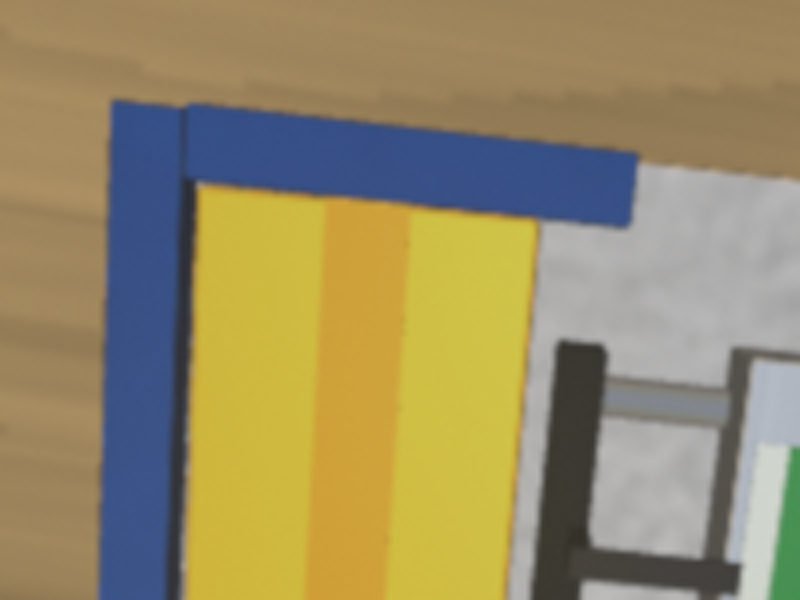

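{"op": "apply_moves", "data": {"motion": [[[0.002, -0.04, 0], [0, 0, 0.0198], 0], [[0.002, -0.04, 0], [0, 0, 0.0198], 0], [[0.002, -0.04, 0], [0, 0, 0.0198], 0], [[0.002, -0.04, 0], [0, 0, 0.0198], 0], [[0.002, -0.04, 0], [0, 0, 0.0198], 0]]}}

```text
clock: 13.7
tcp_pos: [646.5, -100.2, 266.3]
tool_rot: [0.925, 0.379, -0.004, 0.003]
ft_force: [0.1, 0.4, 1.1]
gripper_width: 87.9
```

{"op": "apply_moves", "data": {"motion": [[[0.002, -0.03, 0], [0, 0, 0.0198], 0], [[0.002, -0.01, 0], [0, 0, 0.0198], 0], [[0.002, -0.001, 0], [0, 0, 0.0198], 0], [[0.002, -0.001, 0], [0, 0, 0.0198], 0], [[0.002, -0.001, 0], [0, 0, 0.0198], 0]]}}

```text
clock: 14.12
tcp_pos: [650.0, -163.7, 264.1]
tool_rot: [0.765, 0.644, -0.008, 0.009]
ft_force: [0.5, 0.8, 0.1]
gripper_width: 88.3
```

{"op": "apply_moves", "data": {"motion": [[[0.002, -0.001, 0], [0, 0, 0.0198], 0], [[0.002, -0.001, 0], [0, 0, 0.0198], 0], [[0.002, -0.001, 0], [0, 0, 0.0198], 0], [[0.002, -0.001, 0], [0, 0, 0.0198], 0], [[0.002, -0.001, 0], [0, 0, 0.0198], 0]]}}

```text
clock: 14.53
tcp_pos: [654.4, -182.8, 262.1]
tool_rot: [0.53, 0.848, -0.008, 0.012]
ft_force: [0.2, -0.8, 0.4]
gripper_width: 87.8
```

```bash
cat > st.py <<'E'
from h import *
from scipy.spatial.transform import Rotation as Ro
o=arm.observe();print(o["clock"],o["tcp_pos"].round(1),"F",o["ft_force"].round(1),"M",o["moment"].round(2),o["gripper_width"].round(1),"q",o["q"].round(2))
R=Ro.from_quat(o["tool_rot"]).as_matrix();print("yaw",np.arctan2(R[1,0],R[0,0]).round(4),"z",R[:,2].round(4),"corr turn xy",(R[1,2]*-1/6.283).round(4),(R[0,2]/6.283).round(4))
E
python3 st.py
```

```text
Traceback (most recent call last):
  File "st.py", line 3, in <module>
    o=arm.observe();print(o["clock"],o["tcp_pos"].round(1),"F",o["ft_force"].round(1),"M",o["moment"].round(2),o["gripper_width"].round(1),"q",o["q"].round(2))
                                                                                                               ^^^^^^^^^^^^^^^^^^^^^^^^
AttributeError: 'float' object has no attribute 'round'
```

{"op": "apply_moves", "data": {"motion": [[[-0.004, 0.03, -0.01], [0.004, 0.002, 0.0195], 0], [[-0.004, 0.025, -0.02], [0, 0, 0.0198], 0], [[-0.002, 0.015, -0.02], [0, 0, 0.0198], 0], [[0, 0.002, 0], [0, 0, 0.0198], 0], [[0, 0, 0], [0, 0, 0], 0]]}}

```text
clock: 14.95
tcp_pos: [643.3, -138.7, 219.0]
tool_rot: [0.302, 0.953, -0.003, 0.001]
ft_force: [-0.0, -0.5, 0.3]
gripper_width: 88.4
```

```bash
sed -i 's/o\["gripper_width"\].round(1)/round(o["gripper_width"],1)/' st.py; python3 st.py
```

```text
14.95 [ 643.3 -138.7  219. ] F [-0.  -0.5  0.3] M [-0.   -0.09  0.01] 88.4 q [ 0.63  0.71 -0.77  1.52  0.54  1.13  0.71]
yaw 2.5284 z [ 8.0e-04 -6.3e-03 -1.0e+00] corr turn xy 0.001 0.0001
```

{"op": "apply_moves", "data": {"motion": [[[-0.001, 0.011, -0.01], [0.001, 0, 0], 0], [[0, 0.001, -0.015], [0, 0, 0], 0.2], [[0, 0, 0], [0, 0, 0], 0.2]]}}

```text
clock: 15.2
tcp_pos: [641.6, -133.4, 196.8]
tool_rot: [0.308, 0.951, -0.001, 0.0]
ft_force: [-0.6, -0.6, 0.7]
gripper_width: 77.1
```

```bash
python3 st.py; python3 - <<'E'
from h import *
w=snap("wrist","w13")
E
```

```text
15.2 [ 641.6 -133.4  196.8] F [-0.6 -0.6  0.7] M [-0.02 -0.12  0.05] 77.1 q [ 0.62  0.73 -0.76  1.54  0.55  1.09  0.68]
yaw 2.515 z [ 1.0e-04 -1.6e-03 -1.0e+00] corr turn xy 0.0003 0.0
```

View pics/w13.png

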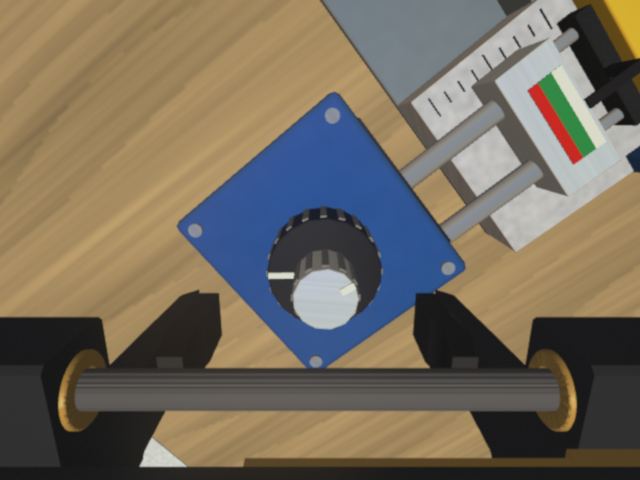

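{"op": "apply_moves", "data": {"motion": [[[0.001, 0.006, -0.015], [0, 0, 0], 0.2], [[0, 0, -0.015], [0, 0, 0], 0.2], [[0, 0, 0], [0, 0, 0], 0.2], [[0, 0, 0], [0, 0, 0], 0.2]]}}

```text
clock: 15.58
tcp_pos: [643.6, -128.8, 171.8]
tool_rot: [0.31, 0.951, -0.001, 0.002]
ft_force: [0.1, -0.3, 1.5]
gripper_width: 70.3
```

```bash
python3 st.py
```

```text
15.5833 [ 643.6 -128.8  171.8] F [ 0.1 -0.3  1.5] M [ 0.05 -0.12  0.01] 70.3 q [ 0.61  0.76 -0.74  1.56  0.57  1.05  0.65]
yaw 2.5114 z [ 0.0024 -0.0026 -1.    ] corr turn xy 0.0004 0.0004
```

{"op": "apply_moves", "data": {"motion": [[[-0.0018, 0, -0.004], [0, 0, 0], 0.4], [[0, 0, 0], [0, 0, 0], 0.5]]}}

```text
clock: 15.75
tcp_pos: [642.0, -128.7, 168.0]
tool_rot: [0.31, 0.951, -0.001, 0.001]
ft_force: [-0.9, 0.5, -0.6]
gripper_width: 59.2
```

{"op": "apply_moves", "data": {"motion": [[[0, 0, 0], [0, 0, 0], 1], [[0, 0, 0], [0, 0, 0], 1], [[0, 0, 0], [0, 0, 0], 1], [[0, 0, 0], [0, 0, 0], 1], [[0, 0, 0], [0, 0, 0], 1]], "grip_force": 20}}

```text
clock: 16.17
tcp_pos: [642.1, -129.5, 169.1]
tool_rot: [0.31, 0.951, -0.002, 0.002]
ft_force: [-0.2, 3.4, 0.4]
gripper_width: 27.5
```

```bash
python3 st.py; python3 - <<'E'
from h import *
w=snap("wrist","w14")
E
```

```text
16.1667 [ 642.1 -129.5  169.1] F [-0.2  3.4  0.4] M [ 0.69 -0.16  0.02] 27.5 q [ 0.61  0.76 -0.74  1.56  0.57  1.04  0.65]
yaw 2.5104 z [ 0.0026 -0.0041 -1.    ] corr turn xy 0.0006 0.0004
```

View pics/w14.png

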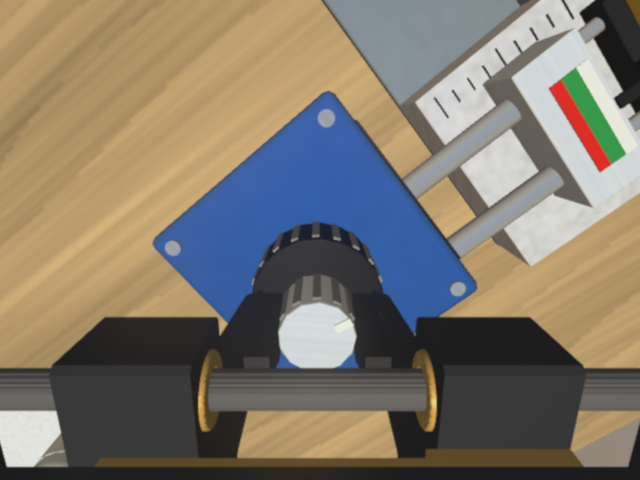

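{"op": "apply_moves", "data": {"motion": [[[0, 0, 0], [0, 0, -0.016], 1], [[0, 0, 0], [0, 0, -0.016], 1], [[0, 0, 0], [0, 0, -0.016], 1], [[0, 0, 0], [0, 0, -0.016], 1], [[0, 0, 0], [0, 0, -0.016], 1]]}}

```text
clock: 16.63
tcp_pos: [641.9, -129.6, 169.1]
tool_rot: [0.545, 0.838, -0.001, 0.001]
ft_force: [0.0, 0.5, -0.3]
gripper_width: 27.0
```

{"op": "apply_moves", "data": {"motion": [[[0, 0, 0], [0, 0, -0.016], 1], [[0, 0, 0], [0, 0, -0.016], 1], [[0, 0, 0], [0, 0, -0.016], 1], [[0, 0, 0], [0, 0, -0.016], 1], [[0, 0, 0], [0, 0, -0.016], 1]]}}

```text
clock: 17.05
tcp_pos: [641.7, -129.7, 169.1]
tool_rot: [0.745, 0.667, -0.002, 0.001]
ft_force: [-0.3, -1.2, -0.6]
gripper_width: 27.4
```

```bash
python3 st.py; python3 - <<'E'
from h import *
t=snap("top"); crop(t,245,165,325,225,"topd15",10)
E
```

```text
17.05 [ 641.7 -129.7  169.1] F [-0.3 -1.2 -0.6] M [-0.14  0.05  0.06] 27.4 q [ 0.47  0.7  -0.51  1.57  0.39  0.98 -0.27]
yaw 1.4615 z [-0.001  -0.0041 -1.    ] corr turn xy 0.0006 -0.0002
```

View pics/topd15.png

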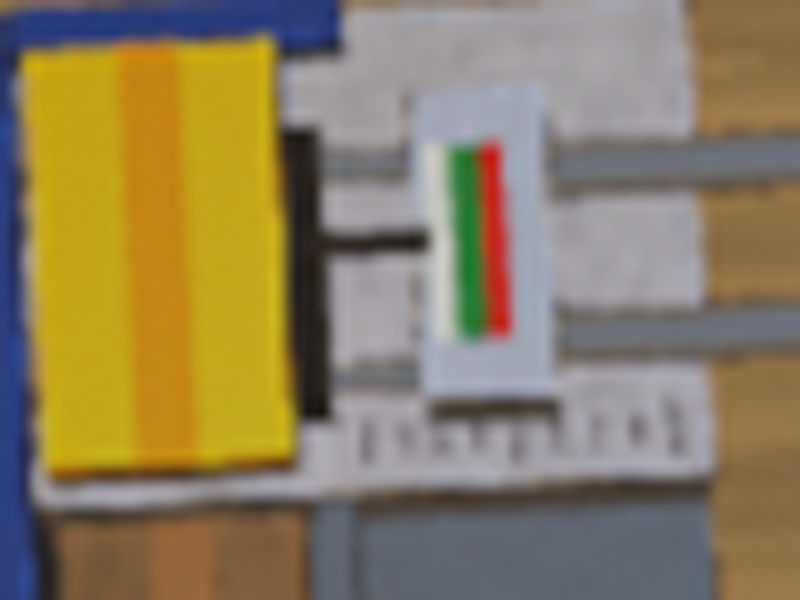

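{"op": "apply_moves", "data": {"motion": [[[0, 0, 0], [0, 0, -0.016], 1], [[0, 0, 0], [0, 0, -0.016], 1], [[0, 0, 0], [0, 0, -0.016], 1], [[0, 0, 0], [0, 0, -0.016], 1], [[0, 0, 0], [0, 0, -0.016], 1]]}}

```text
clock: 17.52
tcp_pos: [641.5, -129.6, 169.1]
tool_rot: [0.89, 0.456, -0.002, 0.001]
ft_force: [-1.1, -0.6, -0.3]
gripper_width: 27.5
```

{"op": "apply_moves", "data": {"motion": [[[0, 0, 0], [0, 0, -0.016], 1], [[0, 0, 0], [0, 0, -0.016], 1], [[0, 0, 0], [0, 0, -0.016], 1], [[0, 0, 0], [0, 0, -0.016], 1], [[0, 0, 0], [0, 0, -0.016], 1]]}}

```text
clock: 17.93
tcp_pos: [641.4, -129.4, 169.1]
tool_rot: [0.977, 0.215, -0.003, 0.0]
ft_force: [-1.1, -1.4, -0.1]
gripper_width: 27.2
```

```bash
python3 st.py; python3 - <<'E'
from h import *
t=snap("top"); crop(t,245,165,325,225,"topd16",10)
E
```

```text
17.9333 [ 641.4 -129.4  169.1] F [-1.1 -1.4 -0.1] M [-0.12  0.06  0.1 ] 27.2 q [ 0.31  0.66 -0.27  1.58  0.2   0.94 -1.16]
yaw 0.433 z [-0.0048 -0.0017 -1.    ] corr turn xy 0.0003 -0.0008
```

View pics/topd16.png

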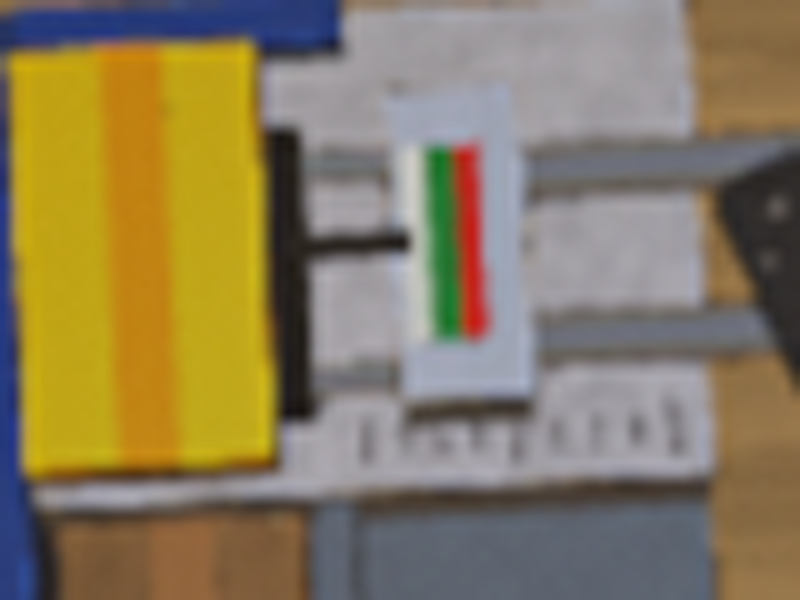

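{"op": "apply_moves", "data": {"motion": [[[0, 0, 0], [0, 0, -0.016], 1], [[0, 0, 0], [0, 0, -0.016], 1], [[0, 0, 0], [0, 0, -0.016], 1], [[0, 0, 0], [0, 0, -0.016], 1], [[0, 0, 0], [0, 0, -0.016], 1]]}}

```text
clock: 18.4
tcp_pos: [641.3, -129.3, 169.1]
tool_rot: [0.999, -0.036, -0.003, -0.0]
ft_force: [-1.0, -1.0, 0.4]
gripper_width: 27.6
```

{"op": "apply_moves", "data": {"motion": [[[0, 0, 0], [0, 0, -0.016], 1], [[0, 0, 0], [0, 0, -0.016], 1], [[0, 0, 0], [0, 0, -0.016], 1], [[0, 0, 0], [0, 0, -0.016], 1], [[0, 0, 0], [0, 0, 0], 1]]}}

```text
clock: 18.82
tcp_pos: [641.3, -129.0, 169.0]
tool_rot: [0.972, -0.234, -0.003, -0.0]
ft_force: [-0.6, -0.7, 0.4]
gripper_width: 27.1
```

```bash
python3 st.py; python3 - <<'E'
from h import *
t=snap("top"); crop(t,245,165,325,225,"topd17",10)
s=snap("side");crop(s,270,190,430,310,"sidec17",5)
E
```

```text
18.8167 [ 641.3 -129.   169. ] F [-0.6 -0.7  0.4] M [-0.17  0.11 -0.06] 27.1 q [ 0.17  0.64 -0.05  1.59  0.04  0.92 -1.94]
yaw -0.4726 z [-0.0049  0.0019 -1.    ] corr turn xy -0.0003 -0.0008
```

View pics/topd17.png

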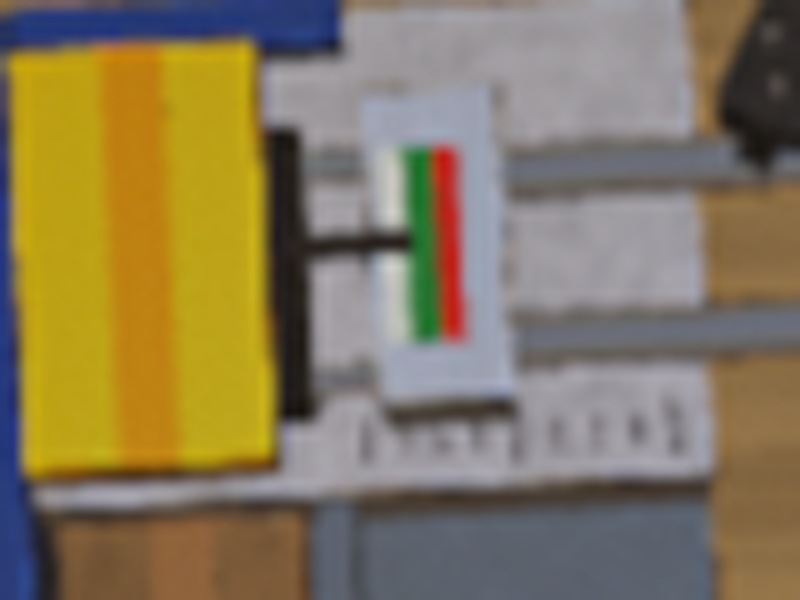

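View pics/sidec17.png

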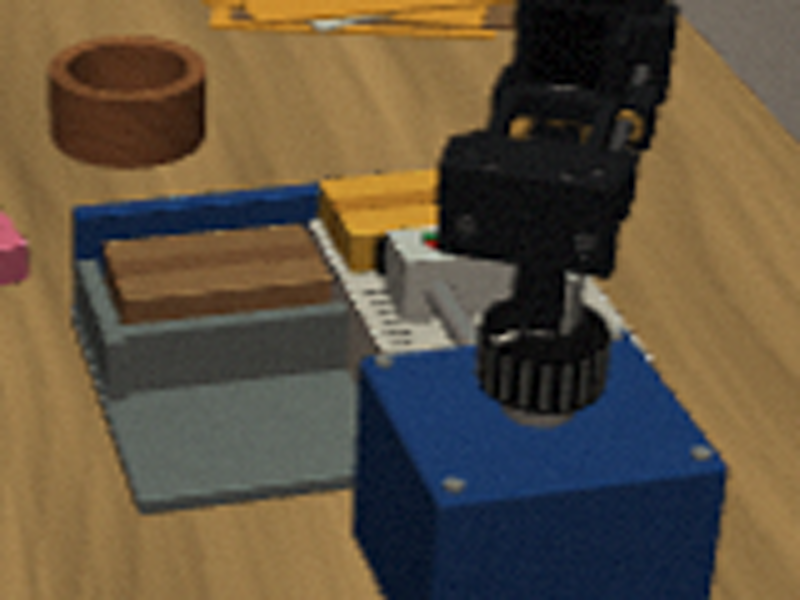

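{"op": "apply_moves", "data": {"motion": [[[0, 0, 0], [0, 0, -0.016], 1], [[0, 0, 0], [0, 0, -0.016], 1], [[0, 0, 0], [0, 0, -0.016], 1], [[0, 0, 0], [0, 0, -0.016], 1], [[0, 0, 0], [0, 0, -0.016], 1]]}}

```text
clock: 19.33
tcp_pos: [641.5, -128.9, 169.1]
tool_rot: [0.887, -0.463, -0.002, -0.002]
ft_force: [-0.5, -0.9, 0.5]
gripper_width: 27.4
```

{"op": "apply_moves", "data": {"motion": [[[0, 0, 0], [0, 0, -0.012], 1], [[0, 0, 0], [0, 0, 0], 1]]}}

```text
clock: 19.5
tcp_pos: [641.5, -128.9, 169.1]
tool_rot: [0.869, -0.495, -0.002, -0.002]
ft_force: [-1.4, -1.2, 0.9]
gripper_width: 27.3
```

```bash
python3 st.py; python3 - <<'E'
from h import *
t=snap("top"); crop(t,245,165,325,225,"topd18",10)
E
```

```text
19.5 [ 641.5 -128.9  169.1] F [-1.4 -1.2  0.9] M [-0.2   0.12 -0.03] 27.3 q [ 0.07  0.64  0.08  1.59 -0.07  0.91 -2.42]
yaw -1.0353 z [-0.0024  0.0053 -1.    ] corr turn xy -0.0008 -0.0004
```

View pics/topd18.png

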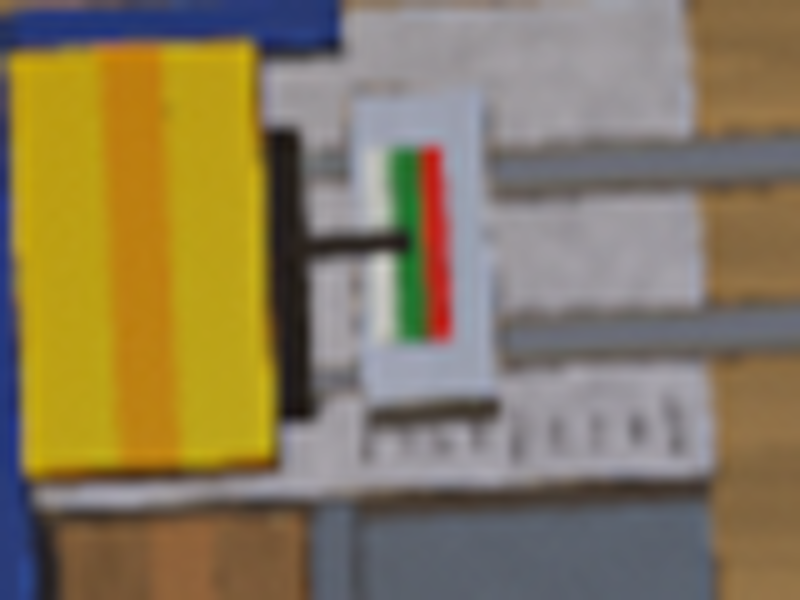

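{"op": "apply_moves", "data": {"motion": [[[0, 0, 0], [0, 0, 0], 0], [[0, 0, 0], [0, 0, 0], 0], [[0, 0, 0], [0, 0, 0], 0], [[0, 0, 0.02], [0, 0, 0], 0], [[0, 0, 0.05], [0, 0, 0.01], 0]]}}

```text
clock: 19.97
tcp_pos: [636.9, -126.2, 217.8]
tool_rot: [0.888, -0.459, -0.01, -0.0]
ft_force: [-0.7, 1.3, -1.3]
gripper_width: 58.4
```

{"op": "apply_moves", "data": {"motion": [[[0, 0, 0.045], [0, 0, 0.019], 0], [[0, 0.045, 0.01], [0, 0, 0.019], 0], [[0, 0.045, 0], [0, 0, 0.019], 0], [[0, 0.045, 0], [0, 0, 0.019], 0], [[0, 0.045, 0], [0, 0, 0.019], 0]]}}

```text
clock: 20.38
tcp_pos: [640.1, 9.3, 273.5]
tool_rot: [0.986, -0.169, -0.001, 0.003]
ft_force: [1.2, 0.8, 0.4]
gripper_width: 87.8
```

{"op": "apply_moves", "data": {"motion": [[[0, 0.02, 0], [0, 0, 0.019], 0], [[0, 0, 0.0], [0, 0, 0.019], 0], [[0, 0, 0], [0, 0, 0.019], 0], [[0, 0, 0], [0, 0, 0.019], 0], [[0, 0, 0], [0, 0, 0], 0]]}}

```text
clock: 20.8
tcp_pos: [639.4, 42.7, 275.1]
tool_rot: [0.996, 0.085, 0.001, -0.001]
ft_force: [0.2, 0.2, -0.0]
gripper_width: 87.8
```

```bash
python3 st.py; python3 - <<'E'
from h import *
w=snap("wrist","w19"); np.save("w19.npy",w,allow_pickle=True)
t=snap("top"); crop(t,245,165,325,225,"topd19",10)
E
```

```text
20.8 [639.4  42.7 275.1] F [ 0.2  0.2 -0. ] M [ 0.01  0.02 -0.02] 87.8 q [ 0.01  0.51 -0.21  1.54  0.11  1.1  -1.62]
yaw 0.1704 z [ 0.0013  0.0026 -1.    ] corr turn xy -0.0004 0.0002
```

View pics/w19.png

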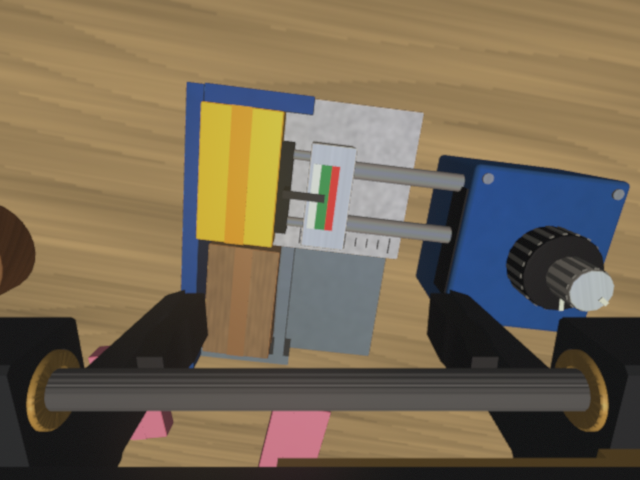

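```bash
python3 - <<'E'
from h import *
w=np.load("w19.npy",allow_pickle=True).item()
crop(w,180,80,380,230,"w19c",4); crop(w,275,150,355,240,"w19d",6)
E
```

```text
(no output)
```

View pics/w19c.png

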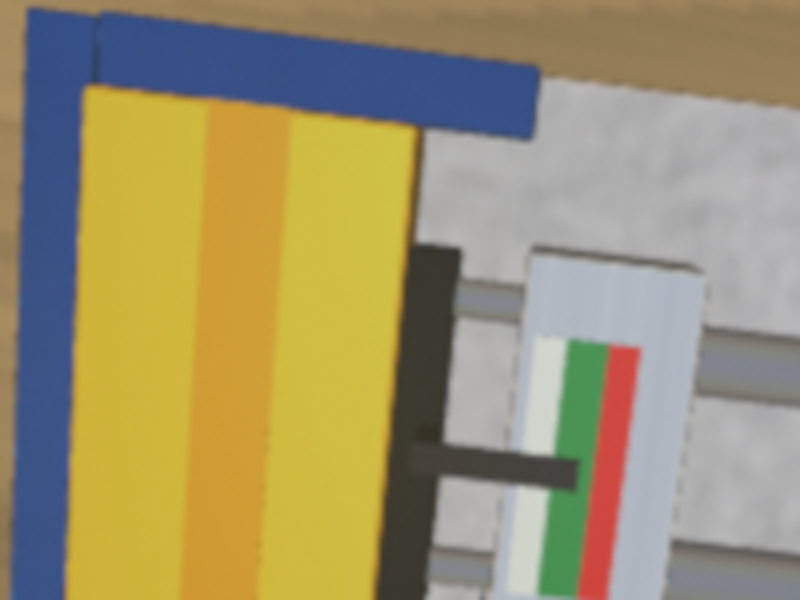

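View pics/w19d.png

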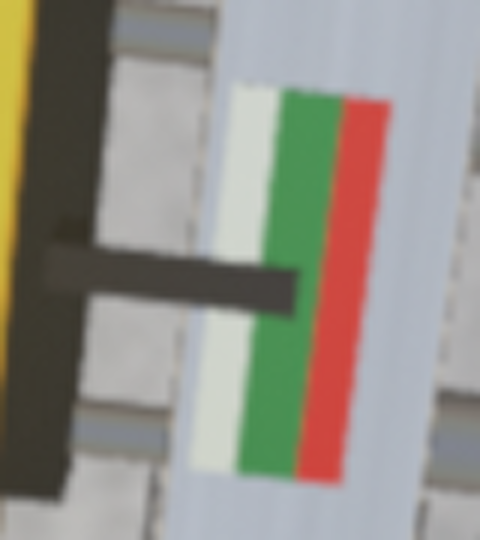

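View pics/topd19.png

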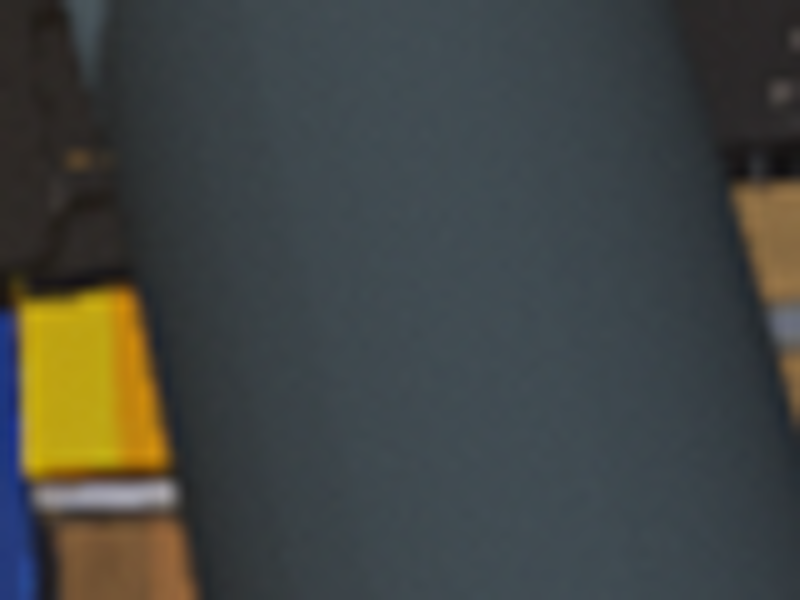

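```bash
python3 - <<'E'
from h import *
w=np.load("w19.npy",allow_pickle=True).item()
# pixel pts from w19d (x/6+275, y/6+150); pixel-centre shift ignored
def q(x,y,z): return onz(w,275+(x+.5)/6-.5,150+(y+.5)/6-.5,z)[:2]
a=np.array([.063]);n=np.array([-np.sin(.063),np.cos(.063)])
B={k:[n@q(x,y,96) for x,y in v] for k,v in dict(w0=[(233,85),(190,470)],wg=[(283,90),(238,472)],gr=[(343,97),(297,477)],r1=[(391,102),(342,483)]).items()}
print(B); print("tip", n@q(297,270,101), n@q(294,318,101))
m=lambda k:np.mean(B[k]); 
for x,y in [(297,270),(294,318)]: print(6+8*(m("wg")-n@q(x,y,101))/(m("wg")-m("gr")))
d=hsv(w); 
print(q(50,85,77.5),n@q(0,0,77.5))
# carton edges at z=80 (w19c coords)
def c(x,y,z): p=onz(w,180+x/4,80+y/4,z)[:2]; return n@p, p@np.array([np.cos(.063),np.sin(.063)])
print("cartL",c(84,88,80),c(68,590,80),"fence edge",c(97,80,71),"stop face",c(534,138,71),"cart far R",c(415,128,80))
E
```

```text
{'w0': [np.float64(9.24854635581599), np.float64(9.639612227380525)], 'wg': [np.float64(2.972514559263722), np.float64(3.3761478060453953)], 'gr': [np.float64(-4.582119971197628), np.float64(-4.364637852389315)], 'r1': [np.float64(-10.624969521539839), np.float64(-10.30907224047645)]}
tip -1.1363129133580117 -1.4442366554969084
10.50921286793227
10.831321042364706
[675.32228954  76.01247182] 40.783471206692354
cartL (np.float64(98.63409694337281), np.float64(718.298470984433)) (np.float64(99.3002707478941), np.float64(619.7234935473829)) fence edge (np.float64(98.65217733132621), np.float64(720.2026629913923)) stop face (np.float64(13.173652438199774), np.float64(718.6095523819212)) cart far R (np.float64(35.77502679591974), np.float64(717.8243889817588))
```

{"op": "apply_moves", "data": {"motion": [[[-0.045, -0.04, 0.01], [0, 0, 0], 0], [[-0.045, -0.045, 0], [0, 0, 0], 0], [[-0.045, -0.045, 0], [0, 0, 0], 0], [[-0.02, -0.045, 0], [0, 0, 0], 0], [[0, -0.045, 0], [0, 0, 0], 0]]}}

```text
clock: 21.32
tcp_pos: [524.4, -116.3, 280.4]
tool_rot: [0.997, 0.079, 0.001, -0.004]
ft_force: [0.6, -0.6, -0.1]
gripper_width: 88.3
```

{"op": "apply_moves", "data": {"motion": [[[0, -0.045, 0], [0, 0, 0], 0], [[0, -0.045, 0], [0, 0, 0], 0], [[0, 0, 0], [0, 0, 0], 0]]}}

```text
clock: 21.57
tcp_pos: [520.4, -201.3, 281.6]
tool_rot: [0.998, 0.068, 0.001, -0.002]
ft_force: [-0.9, -0.1, -0.1]
gripper_width: 88.2
```

```bash
python3 st.py; python3 - <<'E'
from h import *
t=snap("top","top20"); crop(t,245,165,325,225,"topd20",10)
s=snap("side","side20")
E
```

```text
21.5667 [ 520.4 -201.3  281.6] F [-0.9 -0.1 -0.1] M [ 0.01  0.03 -0.08] 88.2 q [ 0.39  0.36 -0.13  1.75  0.05  1.03 -1.19]
yaw 0.1371 z [ 0.0013  0.0034 -1.    ] corr turn xy -0.0005 0.0002
```

View pics/topd20.png

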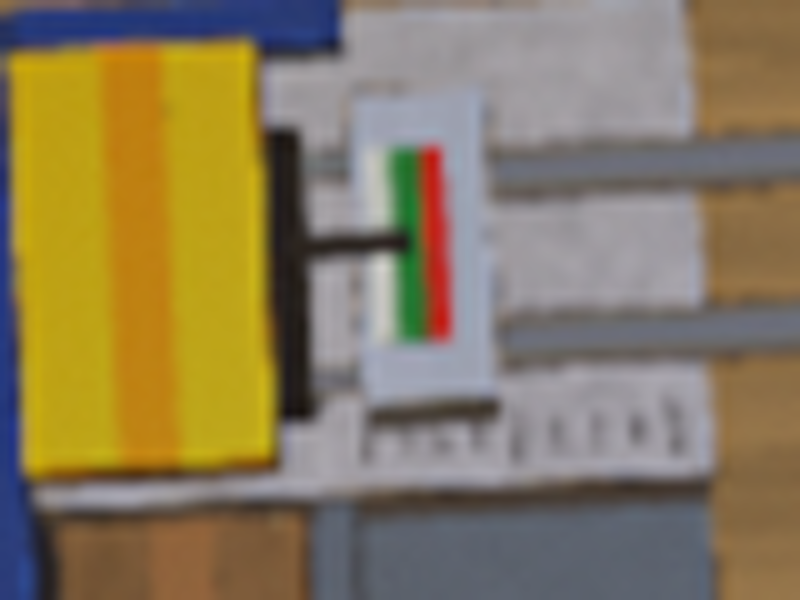

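View pics/top20.png

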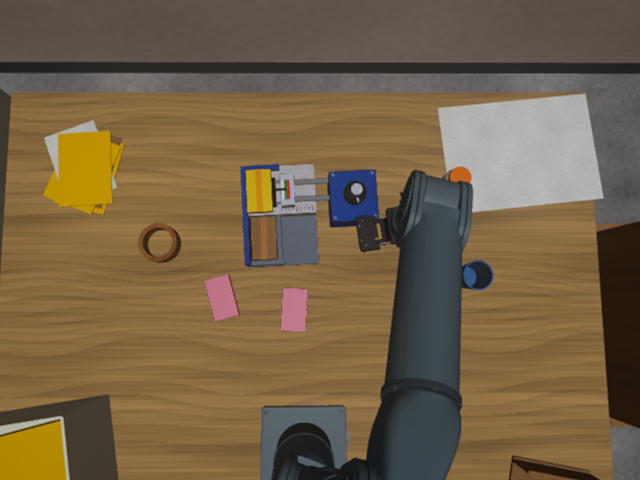

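View pics/side20.png

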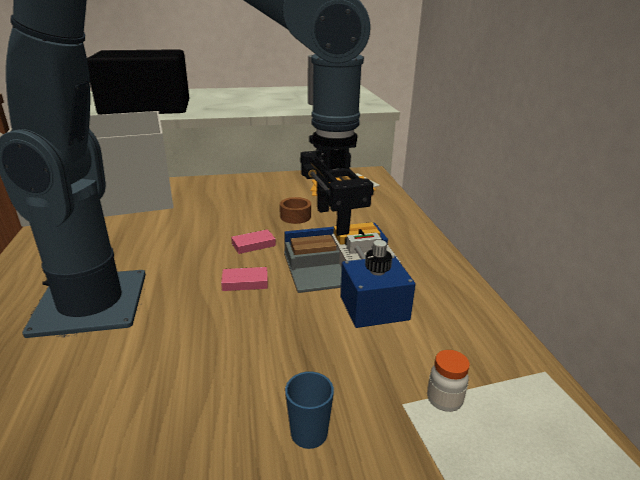

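The top crop shows the pointer tip at about (408, 242), in the middle of the green band. The carton is flush in the fence and end-stop corner, and the bystanders and brown cartons look unmoved. The arm touches nothing.

```bash
python3 -c "
from cell import arm
print(arm.job_done())"
```

```text
the job is handed in; nothing more can be done
None
```

The job is done and handed in at about 21.6 s of the 72 s allowed.

- **Sliding the carton:** I pushed the yellow carton along with two slightly open fingers until the force jumped to about 13 N at the end stop. It was never gripped or lifted. The brown carton below looks unmoved in the later pictures.
- **Outer knob:** I turned it clockwise 1.70 rad. The wrist view then showed a gap of about 5 mm between pad and carton.
- **Inner knob:** I turned it clockwise about 3.55 rad in one grip, then released it and moved the arm clear.

**Last checks**
- The carton's left edge lies within about 1 mm of the fence, and its far edge within about 1 mm of the end stop.
- The pointer reads about 10.5 mm (wrist view 10.5–10.8, top view about 10.5). The middle of the green band is 10 mm, so it stands about 0.5 mm past it. I left it there because that is about the limit of what I could measure.
- The jar, pot, tape roll and pink cartons look to be where they were, and no check failed.

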